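# Fetch a dried jar from the self-closing desiccator box and tare it on the balance

## Robot

A 6-joint arm with a two-finger parallel gripper is mounted at the origin on the work surface. World frame = base frame: x ahead of the robot, y to its left, z up, the work surface at z = 0. Lengths are in m, angles in degrees, forces in N, time in s.
With the tool pointing down it reaches from about 0.3 to 0.75 m from the base axis. Payload 8.5 kg.
Tool frame: the origin (TCP) lies on the centre line of the jaws, within the pads' length; the fingertips stand 14 mm ahead of it and the grasp point (between the pads) lies 5 mm behind it; z points along the fingers, y is the direction in which the jaws open and shut (so a half turn about z gives the same grasp; the last joint's range is limited). The gripper opens to 85 mm and grips with 20 to 120 N. Pads are 22 mm wide; open, the fingers measure 114 mm over their backs; the gripper's body (76 mm by 85 mm) begins 54 mm behind the grasp point. The pads swing forward as they close: fully open they stand 13 mm farther back than shut.
Start: joints at [54.586, 21.807, 74.336, -0, 83.858, -12.336], TCP at [0.216, 0.506, 0.245] pointing down, gripper open.
Joint ranges: [-178.18, 178.18], [-50.72, 133.34], [12.68, 142.11], [-81.47, 261.47], [9.98, 163.14], [-165.26, 165.26]. Speed limits (degrees/s): [136.94, 136.94, 180, 180, 180, 180].

## Interface

Orientations are given as a 3x3 rotation matrix whose columns are the frame's x, y, z axes.
In Python, from rig import env, optics, order, finder gives the robot as it stands.
- The arm moves only by the tool play_rows, never from a script. Its argument "commands" is a list of rows, each an object of numbers: "grip": the closure, from -1 (fully open) to 1 (shut); "x", "y", "z": the shift along the tool's x, y, z in m; "rx", "ry", "rz": the turn, a rotation vector about the tool's x, y, z in rad. A call has 1 to 12 rows; each row shifts and turns the commanded pose from where the row before left it, along the tool's axes as they then stand; what a row does not reach is not made up. A row lasts 1/8 s, in which the tool goes at most 62.5 mm and 10.7 degrees, less where a joint would pass 70% of its speed; a pose out of reach is approached as far as the arm can. A call is refused whole if a number of a shift passes 0.0625 or a number of a turn 0.188, either way. A call with a gripper value outside its range is refused whole. The fingers move at their own pace and stop on an object; "squeeze" is the grip in N (left out, the last holds). Time passes only in rows, so rows that do not move let the fingers close. It gives the time, the measured TCP pose, the force and the opening at its end, in the units of the state.
- env.observe(): the state, without advancing time (a new reading comes with each control period).
- optics.get_image(name): name is "scene" or "top" or "wrist"; returns a dict with "color" (480x640x3 uint8, blue, green, red), "range_z" (480x640 float32, m along the optical axis (not along the pixel's ray), 0 where there is no reading), "fov_y" (degrees; the focal length in pixels is half the picture's height over the tangent of half this angle, whatever the lens; pixels are square), "cx", "cy" (the principal point, pixels), "cam_to_world" (4x4, takes a point from camera to world coordinates). Camera axes: x right, y down, z forward; pixel columns grow to the right and rows downward; lengths in m; the calibration is good to about 2 mm. A picture is of the moment at which its call begins.
- order.close_job(): hands the job in, once; it reports no verdict.
Trained networks look in the newest picture that a camera, given by its name, has taken for a name from the list of things; names that differ only in an ending like _2 or _b are one class to them, and where a whole thing is asked for, a point or a joint stands for the part that bears it (a point fixed in the world has none). Each returns a list of dicts, best first, with "conf" (0 to 1); they miss things now and then, are a little off and sometimes report something else, mostly with a low value. They report only what shows in the picture. A call takes as long as a camera call.
- finder.boxes_of(camera, thing): "point" ([x, y, z] in m, in world coordinates, good to about 4 mm: the middle of the surface that is visible of it).
The state is a dict: "time_s": time; "q": joint angles; "qvel": joint speeds; "joint_efforts": joint torques, N m; "position": TCP position; "tool_rot": TCP orientation; "ft_force": force on the tool from outside, world axes, zero at the start; "wrist_torque": the same for the moment, N m; "grip_width": finger opening in m.
Only numpy, scipy, OpenCV 4.12 (cv2) and the standard library are available. Lean on these libraries where they do the work, as an engineer would, in place of code of your own. Each camera call takes 0.05 s, during which the arm holds its last target.

## Task

Take the amber weighing jar with the blue cap out of the desiccator box: its clear lid is sprung and falls shut, so lift it from below by the blue front lip without forcing it, keep it up with the hand and wrist while you reach in for the jar, and let it shut itself behind you. Set the jar down gently and upright in the middle of the balance pan, let go, then press the orange tare key right down and release it. Leave the white beaker standing in the box and disturb nothing else on the bench.

Things in the scene. Friction and masses are not known exactly. Their poses are not given: they have to be found in the camera images.
- box: Desiccator box, fixed: clear walls in a white frame, 190 mm deep (its x) x 330 mm wide (its y), rim 116 mm high, walls 6 mm. Origin: centre of its underside on the bench; x points to its back. It is turned a little from the world axes. The rear 40 mm of its top is fixed. Inside, a grey perforated plate, top at z = 20 mm, carries the jar in one half (left or right), the white beaker in the other.
- lid (a joint): Angle of the clear lid over the front 150 mm of the box: 0 = shut, flat on the rim; grows as its front rises; stop at 1.5 rad. Hinged at the back. Spring, weight and damper always close it, in about a second: about 3 N at the lip holds it up, it never stays open by itself. Panel 154 mm from hinge to the bend of the lip, 330 mm wide, 6 mm thick (white frame 9 mm), underside flat.
- lid_hinge (a point): Point on the lid's hinge line, in the middle of its width (box x = 55 mm, y = 0, z = 116 mm), on the lid's underside; the hinge line runs along the box's y. Its frame turns with the lid and equals the box's axes when shut.
- lid_lip (a point): Centre of the underside of the blue lip, the front 36 mm of the lid, bent up by 45 deg over the lid's whole width (330 mm, 6 mm thick): it starts 154 mm from the hinge, 4 mm in front of the box's front wall, and rises forwards. Free space in front of it and below. Moves and turns with the lid.
- jar_center (a point): Centre (half-way up, on the axis) of the closed amber glass jar with paper band and blue screw cap: 54 mm diameter, 90 mm high over all; the cap is the top 22 mm, same diameter; 0.18 to 0.35 kg. z up along its axis. Stands upright on the box's plate, 60 to 80 mm left or right of the box's middle and 10 to 35 mm nearer the lip than its centre.
- beaker_center (a point): Centre (half-way up) of the white porcelain beaker in the box: 56 mm diameter, 70 mm high, 0.12 kg. To be left standing.
- pan (a point): Centre of the top face of the round steel balance pan, 150 mm diameter, 86 mm above the bench, fixed. x points to the back of the balance, z up. The balance is 290 mm deep x 200 mm wide, turned a little from the world axes; its body under the pan is 70 mm high.
- tare_top (a point): Centre of the top face of the orange tare key, 36 x 44 mm, on the low front console (deck 44 mm high) of the balance, 158 mm in front of the pan's centre and 62 mm to its left (pan's +y). Pressed straight down. The grey key on the other side is not the tare key.
- tare (a joint): Travel of the tare key in m: 0 = up, 0.005 = fully down; springs back by itself; about 1.2 N to start, 4.2 N fully down.

How it is judged:
By the outcome, as a careful person would: the job done as asked, in the order asked, and still so for the second after the job is handed in, with the robot touching nothing.
It also fails if it takes over 72 s, if anything falls off the work surface, if the arm or the gripper's body presses on something with over 40 N, if the wrist force passes 120 N, or if a joint passes its speed limit or range.

## Working session

There is one attempt and no reset: what is moved stays moved. The work goes in short steps, Python scripts to look and compute and a tool call to move; the robot and the scene stay as the last step left them, time stands still between calls to the robot, and variables do not carry over. Pictures are saved under pics/ and viewed, and the job is handed in when it is done.

Besides the shell and the picture viewer there is one more tool, called after "Emit:" by a JSON object that holds its "api" and its "payload". play_rows: Moves the arm, as the interface text tells. Its arguments: {"type":"object","properties":{"commands":{"type":"array"},"squeeze":{"type":"number"}},"required":["commands"]}

```bash
ls; mkdir -p pics
python3 - <<'E'
from rig import env, optics, order, finder
import cv2,numpy as np
s=env.observe(); print(s['time_s'],s['position'],s['tool_rot'],s['grip_width'],s['ft_force'])
for c in ['scene','top']:
    im=optics.get_image(c); cv2.imwrite(f'pics/{c}0.png',im['color']); print(c,im['fov_y'],im['cx'],im['cy'],np.round(im['cam_to_world'],3).tolist())
    for t in ['box','lid','lid_lip','jar_center','beaker_center','pan','tare_top','tare']:
        try: print(t,[(np.round(d['point'],3).tolist(),round(d['conf'],2)) for d in finder.boxes_of(c,t)[:3]])
        except Exception as e: print(t,e)
print(env.observe()['time_s'])
E
```

```text
pics
0.0 [0.2154357  0.50576081 0.24470017] [[-9.19972627e-01  3.91981665e-01 -8.59799621e-04]
 [ 3.91982478e-01  9.19971895e-01 -1.20359405e-03]
 [ 3.19204689e-04 -1.44429996e-03 -9.99998906e-01]] 0.08542109754047997 [ 0.69086072 -0.22529364 -0.39280969]
scene 50.322097187874476 313.3413194643002 235.12724722589687 [[-0.444, 0.736, -0.512, 1.015], [0.896, 0.372, -0.242, 0.183], [0.013, -0.566, -0.824, 0.812], [0.0, 0.0, 0.0, 1.0]]
box [([0.597, 0.24, 0.122], 0.59)]
lid [([0.54, 0.251, 0.117], 0.66)]
lid_lip [([0.54, 0.251, 0.12], 0.77)]
jar_center []
beaker_center []
pan []
tare_top [([0.501, -0.173, 0.055], 0.89)]
tare [([0.5, -0.172, 0.059], 0.67)]
top 51.60513395819885 319.1153768469615 243.37782775360822 [[0.018, -0.996, 0.085, 0.461], [-1.0, -0.016, 0.022, -0.022], [-0.021, -0.085, -0.996, 1.199], [0.0, 0.0, 0.0, 1.0]]
box [([0.553, 0.224, 0.127], 0.65)]
lid [([0.536, 0.234, 0.119], 0.97)]
lid_lip [([0.539, 0.23, 0.126], 0.84)]
jar_center []
beaker_center []
pan [([0.607, -0.227, 0.068], 0.84)]
tare_top [([0.498, -0.182, 0.059], 0.86)]
tare []
0.9
```

View pics/scene0.png

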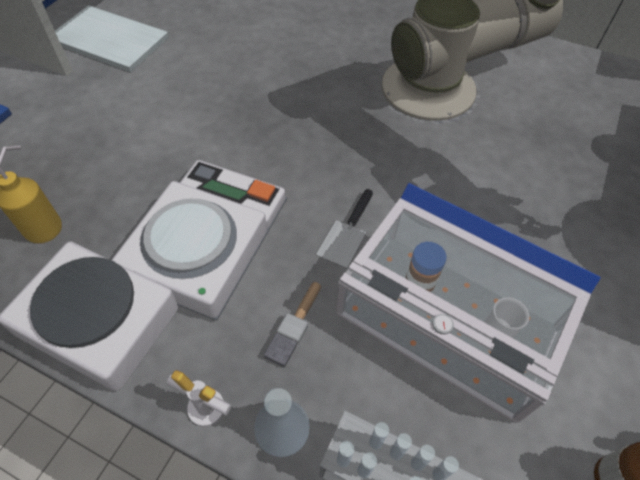

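View pics/top0.png

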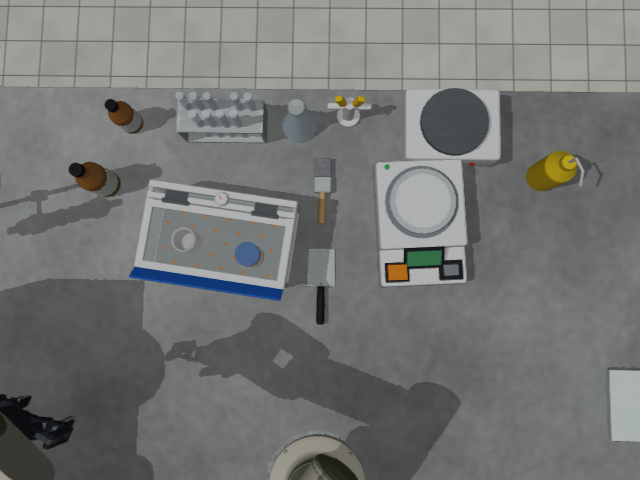

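The top view shows the box at upper-left, with its blue lip along about (131,273)-(282,297). The jar's blue cap is at about (248,254), so the jar is in the right half; the beaker is at (183,240). The balance pan is at (422,201) and the orange key at (397,272). Next I'll measure these more precisely.

```bash
cat > h.py <<'E'
import numpy as np,cv2
from rig import env,optics,order,finder
def K(im):
    f=im['color'].shape[0]/2/np.tan(np.radians(im['fov_y']/2)); return f,im['cx'],im['cy']
def ray(im,u,v,z):
    f,cx,cy=K(im); M=im['cam_to_world']; d=M[:3,:3]@np.array([(u-cx)/f,(v-cy)/f,1]); o=M[:3,3]; return o+d*(z-o[2])/d[2]
def proj(im,p):
    f,cx,cy=K(im); M=im['cam_to_world']; c=M[:3,:3].T@(np.asarray(p)-M[:3,3]); return np.array([cx+f*c[0]/c[2],cy+f*c[1]/c[2]])
def seg(im,lo,hi):
    return cv2.inRange(cv2.cvtColor(im['color'],cv2.COLOR_BGR2HSV),lo,hi)
E
python3 - <<'E'
from h import *
for c in ['top','scene']:
    im=optics.get_image(c); print(c)
    for nm,lo,hi in [('blue',(105,120,40),(125,255,255)),('orange',(5,170,150),(15,255,255))]:
        m=seg(im,lo,hi); n,l,s,ce=cv2.connectedComponentsWithStats(m)
        for i in range(1,n):
            if s[i,4]>60:
                pts=np.argwhere(l==i)[:,::-1].astype(np.float32)
                r=im['range_z'][l==i]
                print(nm,s[i],ce[i].round(1),cv2.minAreaRect(pts),cv2.boxPoints(cv2.minAreaRect(pts)).round(1).tolist(), ray(im,*ce[i],0.11).round(4) , ray(im,*ce[i],0.052).round(4), np.median(r))
    cv2.imwrite(f'pics/{c}_z.png',cv2.resize(im['color'][170:310,110:310] if c=='top' else im['color'][170:420,320:620],None,fx=4 if c=='top' else 2.6,fy=4 if c=='top' else 2.4,interpolation=cv2.INTER_CUBIC))
    if c=='top': cv2.imwrite('pics/top_pan.png',cv2.resize(im['color'][150:300,360:490],None,fx=4,fy=4,interpolation=cv2.INTER_CUBIC))
E
```

```text
top
blue [235 242  23  23 412] [246.4 253.3] ((246.0, 253.0), (22.0, 22.0), 90.0) [[235.0, 242.0], [257.0, 242.0], [257.0, 264.0], [235.0, 264.0]] [0.529  0.1621 0.11  ] [0.5326 0.1719 0.052 ] 1.0826623
blue [ 129  267  154   34 1745] [206.1 283.3] ((205.40188598632812, 283.1348571777344), (153.4959259033203, 11.499841690063477), 8.785298347473145) [[128.6999969482422, 277.1000061035156], [130.39999389648438, 265.70001220703125], [282.1000061035156, 289.20001220703125], [280.3999938964844, 300.5]] [0.4614 0.2489 0.11  ] [0.4615 0.2633 0.052 ] 1.0641328
scene
blue [  0 105  10  17 109] [  3.3 112.3] ((4.5, 113.0), (16.0, 9.0), 90.0) [[-0.0, 105.0], [9.0, 105.0], [9.0, 121.0], [0.0, 121.0]] [ 0.5917 -0.7     0.11  ] [ 0.5568 -0.7729  0.052 ] 1.1431756
blue [ 402  184  198  109 3698] [501.9 238.2] ((500.4000244140625, 237.2000274658203), (213.76809692382812, 17.8885440826416), 26.56505012512207) [[400.79998779296875, 197.39999389648438], [408.79998779296875, 181.39999389648438], [600.0, 277.0], [592.0, 293.0]] [0.4425 0.2603 0.11  ] [0.3951 0.2667 0.052 ] 0.82101035
```

```bash
ls pics
```

```text
scene0.png
scene_z.png
top0.png
top_pan.png
top_z.png
```

View pics/top_z.png

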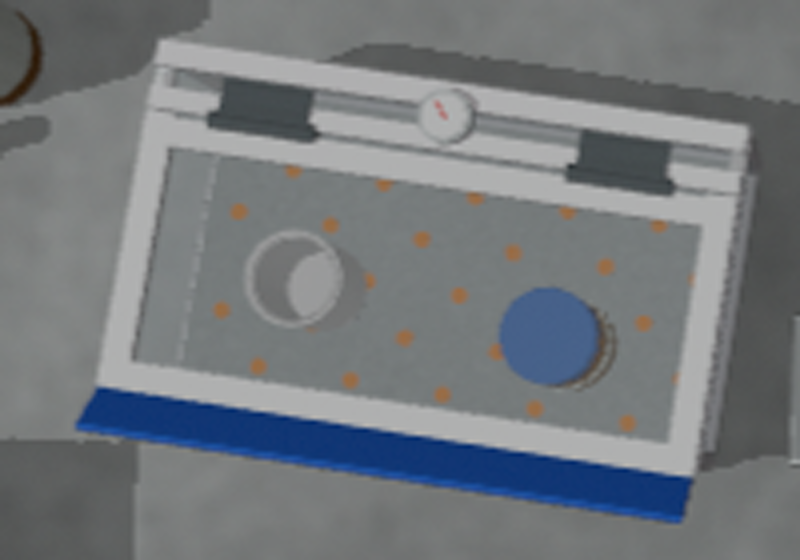

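View pics/scene_z.png

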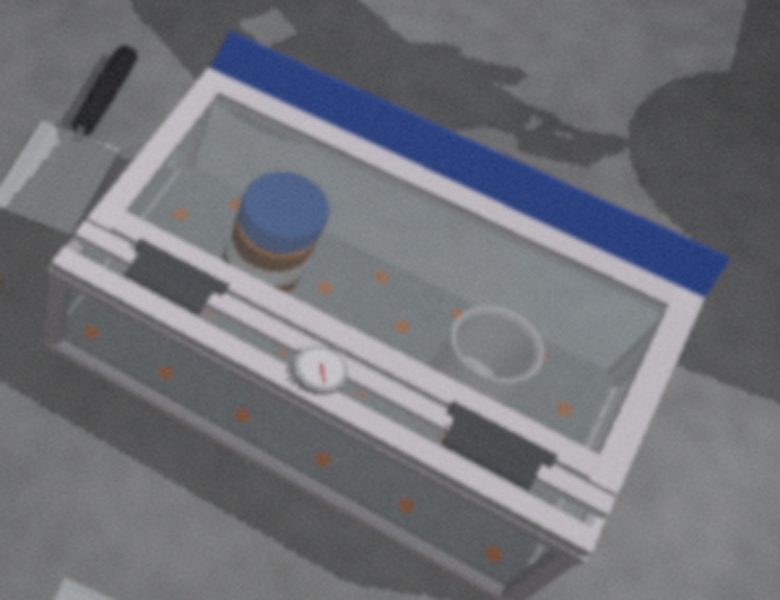

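View pics/top_pan.png

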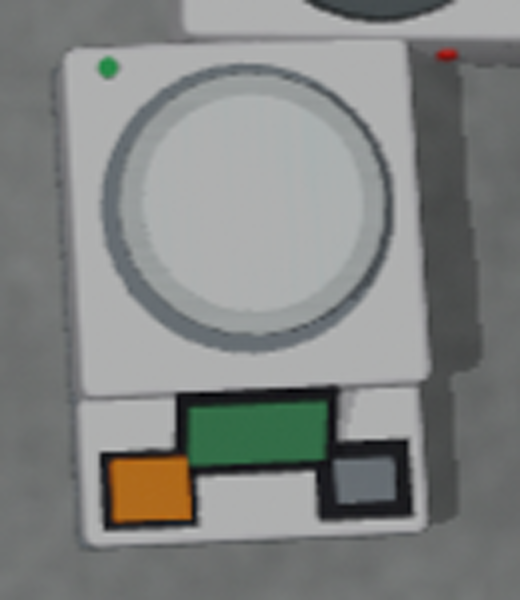

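Run:
```python
from h import *
T=optics.get_image('top');S=optics.get_image('scene')
tz=lambda u,v:(110+u/4-.4,170+v/4-.4)
sz=lambda u,v:(320+u/2.6-.3,170+v/2.4-.3)
BL=ray(T,*tz(97,388),.125);BR=ray(T,*tz(693,475),.125);RL=ray(T,*tz(160,38),.122);RR=ray(T,*tz(750,125),.122)
print('top',BL,BR,RL,RR,np.linalg.norm(BL-BR),np.linalg.norm(RL-RR))
BL2=ray(S,*sz(705,297),.125);BR2=ray(S,*sz(210,70),.125);RL2=ray(S,*sz(590,550),.122);RR2=ray(S,*sz(55,262),.122)
print('scene',BL2,BR2,RL2,RR2)
for a,b,c,d in[(BL,BR,RL,RR),(BL2,BR2,RL2,RR2)]:
    y=(a-b)[:2]; print('yaw',np.degrees(np.arctan2(-y[0],y[1])), np.degrees(np.arctan2(-(c-d)[0],(c-d)[1])),'mid front',(a+b)/2,'mid rear',(c+d)/2)
print('jar T',ray(T,246.8,253.5,.11),'S',ray(S,*sz(285,208),.11))
print('beaker T',ray(T,*tz(294,279),.09),'S',ray(S,*sz(497,343),.09))
print('pan T',ray(T,360+253/4-.4,150+203/4-.4,.086), 'tare',ray(T,360+150/4-.4,150+490/4-.4,.055))
u,v=187,234;print('pan S',ray(S,u,v,.086),'tare S',ray(S,262,190,.055))
for p in [(150,490),(410,205)]: pass
# depth of tare key, deck, pan
for u,v in [(397,272),(422,201),(390,283),(385,262)]: print(u,v,ray(T,u,v,T['cam_to_world'][2,3]-T['range_z'][v,u]), T['range_z'][v,u])
# balance yaw from edges
a=ray(T,360+65/4,150+60/4,.07);b=ray(T,360+85/4,150+395/4,.07);print('balyaw',np.degrees(np.arctan2((a-b)[1],(a-b)[0])))
a=ray(T,360+405/4,150+45/4,.07);b=ray(T,360+430/4,150+378/4,.07);print('balyaw',np.degrees(np.arctan2((a-b)[1],(a-b)[0])))
```

```text
top [0.49476117 0.40487816 0.125     ] [0.45346409 0.07831061 0.125     ] [0.68940401 0.38058158 0.122     ] [0.64538517 0.05189846 0.122     ] 0.3291683736790077 0.33161763762512286
scene [0.49399085 0.40642983 0.125     ] [0.45288351 0.08119455 0.125     ] [0.68465043 0.38033577 0.122     ] [0.64086413 0.05464606 0.122     ]
yaw -7.207253275532358 -7.627940524917641 mid front [0.47411263 0.24159439 0.125     ] mid rear [0.66739459 0.21624002 0.122     ]
yaw -7.203567050116746 -7.657032924124058 mid front [0.47343718 0.24381219 0.125     ] mid rear [0.66275728 0.21749091 0.122     ]
jar T [0.52844426 0.16121143 0.11      ] S [0.53140908 0.16353016 0.11      ]
beaker T [0.55926409 0.3098126  0.09      ] S [0.5588922  0.31102413 0.09      ]
pan T [ 0.65683    -0.22987583  0.086     ] tare [ 0.4949073  -0.17687374  0.055     ]
pan S [ 0.66007961 -0.22533901  0.086     ] tare S [ 0.4953711  -0.17340849  0.055     ]
397 272 [ 0.49495231 -0.17583425  0.06099466] 1.1382769
422 201 [ 0.65693273 -0.22967344  0.07676175] 1.1225098
390 283 [ 0.46970793 -0.16128162  0.05081084] 1.1484607
385 262 [ 0.51813259 -0.15014955  0.04479793] 1.1544737
balyaw 3.8285904728379494
balyaw 3.8456809048293117
```

```bash
cat >> h.py <<'E'
from scipy.spatial.transform import Rotation as Rt, Slerp
import json
YAW=np.radians(-7.4); BO=np.array([.5715,.2295]); BX=np.array([np.cos(YAW),np.sin(YAW)]); BY=np.array([-BX[1],BX[0]])
def b2w(x,y,z): return np.array([*(BO+x*BX+y*BY),z])
def w2b(p): d=np.asarray(p[:2])-BO; return np.array([d@BX,d@BY,p[2]])
def rot(phi,yaw=YAW):
    "tool x back, y left, z down, tilted phi deg from vertical to point forward along yaw"
    c,s=np.cos(yaw),np.sin(yaw)
    R0=np.array([[-c,-s,0],[-s,c,0],[0,0,-1.]])
    return R0@Rt.from_euler('y',-phi,degrees=True).as_matrix()
def tcp_from_grasp(g,R): return np.asarray(g)+.005*R[:,2]
def tcp_from_corner(c,R): # c: upper tip corner, tool -x side 11 mm
    return np.asarray(c)+.011*R[:,0]-.014*R[:,2]
def rows(wps,start=None):
    """wps: (pos,R,n). prints rows"""
    if start is None:
        s=env.observe(); p,R=np.array(s['position']),np.array(s['tool_rot'])
    else: p,R=start
    p=p.copy();out=[]
    for tp,tR,n in wps:
        p0,R0=p.copy(),R.copy(); sl=Slerp([0,1],Rt.from_matrix([R0,tR]))
        for k in range(1,n+1):
            q=p0+(tp-p0)*k/n; Q=sl(k/n).as_matrix()
            d=np.round(R.T@(q-p),3); w=np.round(Rt.from_matrix(R.T@Q).as_rotvec(),2)
            p=p+R@d; R=R@Rt.from_rotvec(w).as_matrix()
            r={k_:float(v) for k_,v in zip(['x','y','z','rx','ry','rz'],[*d,*w]) if v!=0}
            out.append(r)
    for i in range(0,len(out),12): print(json.dumps(out[i:i+12]))
    print('end',p.round(4),'box',w2b(p).round(4)); return p,R
def st():
    s=env.observe(); p=np.array(s['position']);R=np.array(s['tool_rot'])
    print('t',round(s['time_s'],2),'p',p.round(4),'box',w2b(p).round(4),'phi',round(float(np.degrees(np.arctan2(np.hypot(*R[:2,2]),-R[2,2]))),1),'yawz',round(float(np.degrees(np.arctan2(R[1,2],R[0,2]))),1),'ft',np.round(s['ft_force'],2),'w',round(s['grip_width'],4),'q',np.round(s['q'],1))
    g=p-.005*R[:,2]; c=p-.011*R[:,0]+.014*R[:,2]; print(' grasp box',w2b(g).round(4),'corner box',w2b(c).round(4)); return p,R
E
python3 - <<'E'
from h import *
p,R=st()
W=optics.get_image('wrist');M=W['cam_to_world'];print('cam in tool',(R.T@(M[:3,3]-p)).round(3),(R.T@M[:3,:3]).round(2).tolist())
cv2.imwrite('pics/w0.png',W['color'])
R1=rot(60)
rows([(np.array([.31,.33,.26]),Rt.from_matrix(R).as_matrix() if 0 else Slerp([0,1],Rt.from_matrix([R,R1]))(.5).as_matrix(),7),(b2w(-.21,-.072,.2),R1,7)])
E
```

```text
t 1.1 p [0.2156 0.506  0.2453] box [-0.3886  0.2283  0.2453] phi 0.0 yawz 70.5 ft [ 0.26 -0.16  0.77] w 0.0852 q [ 54.6  21.8  74.3   0.   83.9 -12.3]
 grasp box [-0.3886  0.2283  0.2503] corner box [-0.378   0.2254  0.2313]
cam in tool [ 0.068 -0.    -0.129] [[-0.0, -0.96, -0.27], [1.0, -0.0, 0.0], [-0.0, -0.27, 0.96]]
[{"x": -0.022, "y": -0.018, "z": -0.002, "rx": -0.01, "ry": -0.07, "rz": -0.02}, {"x": -0.022, "y": -0.018, "z": -0.001, "rx": -0.01, "ry": -0.08, "rz": -0.02}, {"x": -0.022, "y": -0.019, "z": 0.001, "rx": -0.01, "ry": -0.07, "rz": -0.01}, {"x": -0.021, "y": -0.019, "z": 0.002, "rx": -0.01, "ry": -0.08, "rz": -0.02}, {"x": -0.021, "y": -0.019, "z": 0.004, "rx": -0.01, "ry": -0.07, "rz": -0.02}, {"x": -0.02, "y": -0.02, "z": 0.005, "rx": -0.01, "ry": -0.08, "rz": -0.02}, {"x": -0.019, "y": -0.02, "z": 0.006, "rx": -0.01, "ry": -0.07, "rz": -0.01}, {"x": -0.006, "y": -0.019, "z": 0.013, "rx": -0.01, "ry": -0.07, "rz": -0.02}, {"x": -0.005, "y": -0.018, "z": 0.012, "rx": -0.01, "ry": -0.08, "rz": -0.02}, {"x": -0.003, "y": -0.02, "z": 0.013, "rx": -0.01, "ry": -0.07, "rz": -0.01}, {"x": -0.003, "y": -0.019, "z": 0.013, "rx": -0.01, "ry": -0.08, "rz": -0.02}, {"x": -0.001, "y": -0.019, "z": 0.013, "rx": -0.01, "ry": -0.07, "rz": -0.02}]
[{"x": 0.001, "y": -0.02, "z": 0.013, "rx": -0.01, "ry": -0.08, "rz": -0.02}, {"x": 0.002, "y": -0.019, "z": 0.012, "rx": -0.01, "ry": -0.07, "rz": -0.02}]
end [0.3535 0.1855 0.1998] box [-0.2105 -0.0717  0.1998]
```

View pics/w0.png

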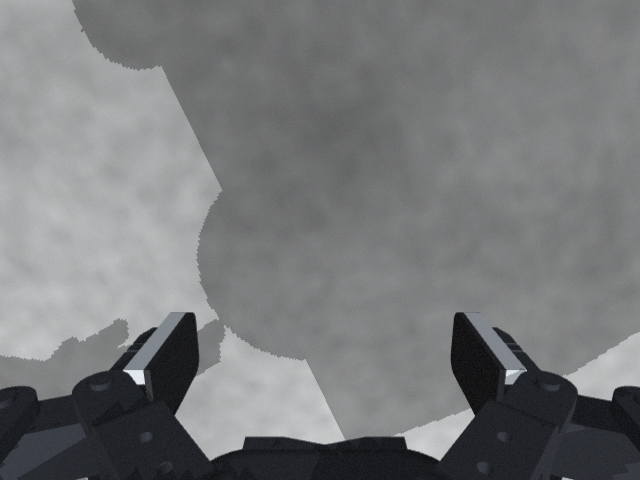

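The wrist view shows both open fingers, with bare bench below them. The camera sits on tool +x, the side away from the lid, so this orientation suits the lift. I'll move to a staging pose in front of the box.

Emit:
{"api": "play_rows", "payload": {"commands": [{"grip": -1, "x": -0.022, "y": -0.018, "z": -0.002, "rx": -0.01, "ry": -0.07, "rz": -0.02}, {"x": -0.022, "y": -0.018, "z": -0.001, "rx": -0.01, "ry": -0.08, "rz": -0.02}, {"x": -0.022, "y": -0.019, "z": 0.001, "rx": -0.01, "ry": -0.07, "rz": -0.01}, {"x": -0.021, "y": -0.019, "z": 0.002, "rx": -0.01, "ry": -0.08, "rz": -0.02}, {"x": -0.021, "y": -0.019, "z": 0.004, "rx": -0.01, "ry": -0.07, "rz": -0.02}, {"x": -0.02, "y": -0.02, "z": 0.005, "rx": -0.01, "ry": -0.08, "rz": -0.02}, {"x": -0.019, "y": -0.02, "z": 0.006, "rx": -0.01, "ry": -0.07, "rz": -0.01}, {"x": -0.006, "y": -0.019, "z": 0.013, "rx": -0.01, "ry": -0.07, "rz": -0.02}, {"x": -0.005, "y": -0.018, "z": 0.012, "rx": -0.01, "ry": -0.08, "rz": -0.02}, {"x": -0.003, "y": -0.02, "z": 0.013, "rx": -0.01, "ry": -0.07, "rz": -0.01}, {"x": -0.003, "y": -0.019, "z": 0.013, "rx": -0.01, "ry": -0.08, "rz": -0.02}, {"x": -0.001, "y": -0.019, "z": 0.013, "rx": -0.01, "ry": -0.07, "rz": -0.02}]}}

```text
invalid input at $.commands[1]: expected keys grip, x, y, z, rx, ry, rz
```

Emit:
{"api": "play_rows", "payload": {"commands": [{"x": 0.001, "y": -0.02, "z": 0.013, "rx": -0.01, "ry": -0.08, "rz": -0.02}, {"x": 0.002, "y": -0.019, "z": 0.012, "rx": -0.01, "ry": -0.07, "rz": -0.02}, {}]}}

```text
invalid input at $.commands[0]: expected keys grip, x, y, z, rx, ry, rz
```

Run:
```python
from h import *
p,R=st()
R1=rot(60); print(np.degrees(Rt.from_matrix(R.T@R1).as_rotvec()))
print(tcp_from_corner(b2w(-.113,-.072,.117),R1), w2b(tcp_from_corner(b2w(-.113,-.072,.117),R1)))
```

```text
t 1.15 p [0.2156 0.506  0.2453] box [-0.3886  0.2283  0.2453] phi 0.0 yawz -63.2 ft [-0.1   1.34  0.48] w 0.0856 q [ 54.6  21.8  74.3  -0.   83.9 -12.3]
 grasp box [-0.3886  0.2283  0.2503] corner box [-0.378   0.2254  0.2313]
[ -8.20766736 -59.60997617 -14.21369969]
[0.43269031 0.17492352 0.11447372] [-0.13062436 -0.072       0.11447372]
```

```bash
sed -i "s/for k_,v in zip(\['x','y','z','rx','ry','rz'\],\[\*d,\*w\]) if v!=0}/for k_,v in zip(['grip','x','y','z','rx','ry','rz'],[G,*(d+0.),*(w+0.)])}/; s/^def rows(wps,start=None):/def rows(wps,start=None,G=-1):/" h.py
python3 - <<'E'
from h import *
p,R=st()
R1=rot(60)
rows([(np.array([.31,.33,.26]),Slerp([0,1],Rt.from_matrix([R,R1]))(.5).as_matrix(),6),(b2w(-.21,-.072,.2),R1,5)])
E
```

```text
t 1.15 p [0.2156 0.506  0.2453] box [-0.3886  0.2283  0.2453] phi 0.0 yawz -63.2 ft [-0.1   1.34  0.48] w 0.0856 q [ 54.6  21.8  74.3  -0.   83.9 -12.3]
 grasp box [-0.3886  0.2283  0.2503] corner box [-0.378   0.2254  0.2313]
[{"grip": -1.0, "x": -0.026, "y": -0.021, "z": -0.002, "rx": -0.01, "ry": -0.09, "rz": -0.02}, {"grip": -1.0, "x": -0.026, "y": -0.021, "z": -0.001, "rx": -0.01, "ry": -0.08, "rz": -0.02}, {"grip": -1.0, "x": -0.025, "y": -0.022, "z": 0.002, "rx": -0.02, "ry": -0.09, "rz": -0.02}, {"grip": -1.0, "x": -0.024, "y": -0.022, "z": 0.003, "rx": -0.01, "ry": -0.09, "rz": -0.02}, {"grip": -1.0, "x": -0.024, "y": -0.023, "z": 0.005, "rx": -0.01, "ry": -0.08, "rz": -0.02}, {"grip": -1.0, "x": -0.023, "y": -0.024, "z": 0.007, "rx": -0.01, "ry": -0.09, "rz": -0.02}, {"grip": -1.0, "x": -0.008, "y": -0.026, "z": 0.018, "rx": -0.02, "ry": -0.1, "rz": -0.03}, {"grip": -1.0, "x": -0.006, "y": -0.026, "z": 0.018, "rx": -0.01, "ry": -0.11, "rz": -0.02}, {"grip": -1.0, "x": -0.004, "y": -0.027, "z": 0.018, "rx": -0.01, "ry": -0.1, "rz": -0.03}, {"grip": -1.0, "x": -0.001, "y": -0.027, "z": 0.018, "rx": -0.02, "ry": -0.11, "rz": -0.02}, {"grip": -1.0, "x": 0.002, "y": -0.028, "z": 0.017, "rx": -0.01, "ry": -0.1, "rz": -0.03}]
end [0.3536 0.1847 0.2003] box [-0.2103 -0.0725  0.2003]
```

Emit:
{"api": "play_rows", "payload": {"commands": [{"grip": -1.0, "x": -0.026, "y": -0.021, "z": -0.002, "rx": -0.01, "ry": -0.09, "rz": -0.02}, {"grip": -1.0, "x": -0.026, "y": -0.021, "z": -0.001, "rx": -0.01, "ry": -0.08, "rz": -0.02}, {"grip": -1.0, "x": -0.025, "y": -0.022, "z": 0.002, "rx": -0.02, "ry": -0.09, "rz": -0.02}, {"grip": -1.0, "x": -0.024, "y": -0.022, "z": 0.003, "rx": -0.01, "ry": -0.09, "rz": -0.02}, {"grip": -1.0, "x": -0.024, "y": -0.023, "z": 0.005, "rx": -0.01, "ry": -0.08, "rz": -0.02}, {"grip": -1.0, "x": -0.023, "y": -0.024, "z": 0.007, "rx": -0.01, "ry": -0.09, "rz": -0.02}, {"grip": -1.0, "x": -0.008, "y": -0.026, "z": 0.018, "rx": -0.02, "ry": -0.1, "rz": -0.03}, {"grip": -1.0, "x": -0.006, "y": -0.026, "z": 0.018, "rx": -0.01, "ry": -0.11, "rz": -0.02}, {"grip": -1.0, "x": -0.004, "y": -0.027, "z": 0.018, "rx": -0.01, "ry": -0.1, "rz": -0.03}, {"grip": -1.0, "x": -0.001, "y": -0.027, "z": 0.018, "rx": -0.02, "ry": -0.11, "rz": -0.02}, {"grip": -1.0, "x": 0.002, "y": -0.028, "z": 0.017, "rx": -0.01, "ry": -0.1, "rz": -0.03}, {"grip": -1.0, "x": 0, "y": 0, "z": 0, "rx": 0, "ry": 0, "rz": 0}]}}

```text
time_s: 2.65
position: [0.348, 0.199, 0.2423]
tool_rot: [[-0.55, 0.154, 0.821], [0.076, 0.988, -0.134], [-0.832, -0.012, -0.555]]
ft_force: [-0.3, -0.3, 0.2]
grip_width: 0.0851
```

Run:
```python
from h import *
p,R=st()
R1=rot(60); print(np.degrees(Rt.from_matrix(R.T@R1).as_rotvec()))
T=optics.get_image('scene');cv2.imwrite('pics/s1.png',T['color'])
rows([(tcp_from_corner(b2w(-.14,-.072,.118),R1),R1,4),(tcp_from_corner(b2w(-.114,-.072,.118),R1),R1,2)])
```

```text
t 2.65 p [0.348  0.199  0.2423] box [-0.2177 -0.059   0.2423] phi 56.3 yawz -9.3 ft [-0.26 -0.29  0.24] w 0.0851 q [ 32.1   2.7 123.3 -81.4  33.8  14.9]
 grasp box [-0.2219 -0.0589  0.245 ] corner box [-0.2    -0.0595  0.2436]
[-1.56852494 -3.71824484 -0.19494185]
[{"grip": -1.0, "x": 0.018, "y": -0.003, "z": 0.03, "rx": -0.01, "ry": -0.02, "rz": 0.0}, {"grip": -1.0, "x": 0.019, "y": -0.003, "z": 0.03, "rx": 0.0, "ry": -0.01, "rz": 0.0}, {"grip": -1.0, "x": 0.019, "y": -0.003, "z": 0.029, "rx": -0.01, "ry": -0.02, "rz": 0.0}, {"grip": -1.0, "x": 0.019, "y": -0.003, "z": 0.03, "rx": -0.01, "ry": -0.01, "rz": 0.0}, {"grip": -1.0, "x": -0.007, "y": 0.0, "z": 0.011, "rx": 0.0, "ry": 0.0, "rz": 0.0}, {"grip": -1.0, "x": -0.006, "y": 0.0, "z": 0.011, "rx": 0.0, "ry": 0.0, "rz": 0.0}]
end [0.4317 0.175  0.1154] box [-0.1316 -0.0721  0.1154]
```

View pics/s1.png

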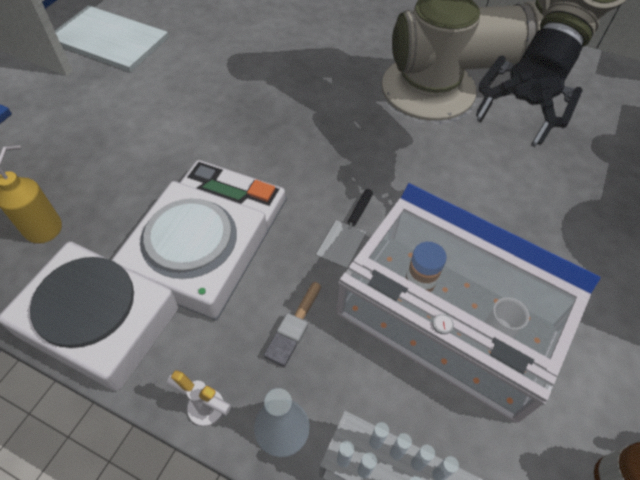

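The scene view shows the gripper at (545,75), pointing towards the box. Joint 4 has run into its lower limit (-81.4), so a 60° tilt isn't available here and I'll use a steeper hand. I'll take a few pose samples to fit the arm's kinematics.

```bash
cat >> h.py <<'E'
def log():
    s=env.observe()
    if max(abs(np.array(s['qvel'])))<3:
        open('log.jsonl','a').write(json.dumps([list(map(float,s['q'])),np.array(s['position']).tolist(),np.array(s['tool_rot']).tolist()])+'\n')
    else: print('moving',s['qvel'])
E
python3 - <<'E'
from h import *
log()
p,R=st()
R1=rot(35)
rows([(b2w(-.2,-.07,.22),R1,4)])
E
cat > /dev/null <<'E'
E
python3 - <<'E'
import json
open('log.jsonl','a').write(json.dumps([[54.586,21.807,74.336,0,83.858,-12.336],[.2156,.506,.2453],[[-.91997,.39198,-.00086],[.39198,.91997,-.0012],[.0003,-.0014,-1]]])+'\n')
E
```

```text
t 2.7 p [0.3483 0.1996 0.2422] box [-0.2175 -0.0584  0.2422] phi 56.3 yawz -9.2 ft [ 0.26  0.64 -0.99] w 0.0851 q [ 32.2   2.7 123.2 -81.4  33.8  15. ]
 grasp box [-0.2217 -0.0582  0.2449] corner box [-0.1998 -0.0588  0.2435]
[{"grip": -1.0, "x": 0.002, "y": -0.003, "z": 0.007, "rx": -0.01, "ry": 0.09, "rz": 0.0}, {"grip": -1.0, "x": 0.002, "y": -0.003, "z": 0.007, "rx": 0.0, "ry": 0.1, "rz": 0.0}, {"grip": -1.0, "x": 0.001, "y": -0.002, "z": 0.007, "rx": -0.01, "ry": 0.09, "rz": -0.01}, {"grip": -1.0, "x": 0.0, "y": -0.003, "z": 0.007, "rx": -0.01, "ry": 0.09, "rz": 0.0}]
end [0.3642 0.1861 0.2198] box [-0.2    -0.0698  0.2198]
```

Emit:
{"api": "play_rows", "payload": {"commands": [{"grip": -1.0, "x": 0.002, "y": -0.003, "z": 0.007, "rx": -0.01, "ry": 0.09, "rz": 0.0}, {"grip": -1.0, "x": 0.002, "y": -0.003, "z": 0.007, "rx": 0.0, "ry": 0.1, "rz": 0.0}, {"grip": -1.0, "x": 0.001, "y": -0.002, "z": 0.007, "rx": -0.01, "ry": 0.09, "rz": -0.01}, {"grip": -1.0, "x": 0.0, "y": -0.003, "z": 0.007, "rx": -0.01, "ry": 0.09, "rz": 0.0}, {"grip": -1, "x": 0, "y": 0, "z": 0, "rx": 0, "ry": 0, "rz": 0}, {"grip": -1, "x": 0, "y": 0, "z": 0, "rx": 0, "ry": 0, "rz": 0}]}}

```text
time_s: 3.45
position: [0.3634, 0.1861, 0.2194]
tool_rot: [[-0.807, 0.125, 0.577], [0.102, 0.992, -0.073], [-0.581, -0.001, -0.814]]
ft_force: [-0.2, -0.5, 0.2]
grip_width: 0.0857
```

Run:
```python
from h import *
log();p,R=st()
rows([(b2w(-.19,-.07,.13),rot(35),3)])
```

```text
t 3.45 p [0.3634 0.1861 0.2194] box [-0.2008 -0.0698  0.2194] phi 35.5 yawz -7.2 ft [-0.19 -0.46  0.23] w 0.0857 q [ 19.6   1.2 115.5 -27.9  34.  -44. ]
 grasp box [-0.2037 -0.0698  0.2235] corner box [-0.1837 -0.0698  0.2144]
[{"grip": -1.0, "x": 0.014, "y": 0.0, "z": 0.026, "rx": 0.0, "ry": 0.0, "rz": 0.0}, {"grip": -1.0, "x": 0.015, "y": 0.0, "z": 0.027, "rx": 0.0, "ry": 0.01, "rz": 0.0}, {"grip": -1.0, "x": 0.014, "y": 0.0, "z": 0.026, "rx": 0.0, "ry": 0.0, "rz": 0.0}]
end [0.3739 0.1847 0.1301] box [-0.1902 -0.0699  0.1301]
```

Emit:
{"api": "play_rows", "payload": {"commands": [{"grip": -1.0, "x": 0.014, "y": 0.0, "z": 0.026, "rx": 0.0, "ry": 0.0, "rz": 0.0}, {"grip": -1.0, "x": 0.015, "y": 0.0, "z": 0.027, "rx": 0.0, "ry": 0.01, "rz": 0.0}, {"grip": -1.0, "x": 0.014, "y": 0.0, "z": 0.026, "rx": 0.0, "ry": 0.0, "rz": 0.0}, {"grip": -1, "x": 0, "y": 0, "z": 0, "rx": 0, "ry": 0, "rz": 0}, {"grip": -1, "x": 0, "y": 0, "z": 0, "rx": 0, "ry": 0, "rz": 0}]}}

```text
time_s: 4.08
position: [0.3741, 0.1851, 0.1312]
tool_rot: [[-0.813, 0.124, 0.569], [0.102, 0.992, -0.071], [-0.573, 0.0, -0.819]]
ft_force: [-0.3, 1.4, -0.2]
grip_width: 0.0858
```

Run:
```python
from h import *
log();p,R=st()
from scipy.optimize import least_squares
D=[json.loads(l) for l in open('log.jsonl')]
def chain(q,P):
    h,r0,L1,L2,o,b,d6,ow,t=P
    q=np.radians(q)
    ar=r0+L1*np.sin(q[1])+L2*np.sin(q[1]+q[2]+b); z=h+L1*np.cos(q[1])+L2*np.cos(q[1]+q[2]+b)
    Rz=lambda a:Rt.from_euler('z',a).as_matrix();Ry=lambda a:Rt.from_euler('y',a).as_matrix()
    Rf=Rz(q[0])@Ry(q[1]+q[2])@Rz(q[3]); Rw=Rf@Ry(q[4])@Rz(q[5])
    return Rz(q[0])@np.array([ar,o,z])+Rw[:,2]*d6, Rw
for q,p_,R_ in D:
    _,Rw=chain(q,np.zeros(9)); print((Rw.T@np.array(R_)).round(2).tolist(), q)
def res(P): return np.concatenate([(chain(q,P)[0]-p_) for q,p_,_ in D]+[1e-3*np.array(P)])
s=least_squares(res,[.2,0,.4,.35,.11,0,.24,0,0]);print(s.x.round(4),np.abs(s.fun[:-9]).max())
```

```text
t 4.08 p [0.3741 0.1851 0.1312] box [-0.19   -0.0695  0.1312] phi 35.0 yawz -7.1 ft [-0.32  1.42 -0.23] w 0.0858 q [ 18.4  12.6 123.3 -51.1  18.5 -18.9]
 grasp box [-0.1929 -0.0695  0.1353] corner box [-0.173  -0.0694  0.126 ]
[[-0.0, -1.0, -0.0], [1.0, -0.0, -0.0], [0.0, -0.0, 1.0]] [32.168960245590284, 2.7280008384160306, 123.21384734427544, -81.41929196866866, 33.79423390719428, 14.959153804310574]
[[0.0, -1.0, 0.0], [1.0, 0.0, 0.0], [-0.0, 0.0, 1.0]] [54.586, 21.807, 74.336, 0, 83.858, -12.336]
[[0.0, -1.0, -0.0], [1.0, 0.0, 0.0], [-0.0, -0.0, 1.0]] [19.56880968665888, 1.1929269672280585, 115.47949102799515, -27.94446062214556, 34.02399273833942, -43.969706278485646]
[[0.0, -1.0, -0.0], [1.0, 0.0, -0.0], [-0.0, -0.0, 1.0]] [18.42890269656612, 12.608802167956846, 123.27712340978222, -51.138846061593675, 18.496081668084358, -18.93118210801988]
[0.1301 0.     0.5372 0.3656 0.1175 0.2857 0.2435 0.     0.    ] 4.880260803308278e-06
```

The kinematic model fits to micrometres. Now I'll map which tilts and yaws are feasible at the lip and along the path.

```bash
cat >> h.py <<'E'
PK=None
LO=np.array([-178.18,-50.72,12.68,-81.47,9.98,-165.26]);HI=np.array([178.18,133.34,142.11,261.47,163.14,165.26])
def fk(q):
    h,L1,L2,o,b,d6=.1301,.5372,.3656,.1175,.2857,.2435
    q=np.radians(q)
    ar=L1*np.sin(q[1])+L2*np.sin(q[1]+q[2]+b); z=h+L1*np.cos(q[1])+L2*np.cos(q[1]+q[2]+b)
    Rz=lambda a:Rt.from_euler('z',a).as_matrix();Ry=lambda a:Rt.from_euler('y',a).as_matrix()
    Rw=Rz(q[0])@Ry(q[1]+q[2])@Rz(q[3])@Ry(q[4])@Rz(q[5])
    return Rz(q[0])@np.array([ar,o,z])+Rw[:,2]*d6, Rw@Rz(np.pi/2)
def ik(p,R,prev=None):
    "closed form; returns q (unbounded) and margin"
    h,L1,L2,o,b,d6=.1301,.5372,.3656,.1175,.2857,.2435
    w=np.asarray(p)-d6*R[:,2]; r=np.hypot(w[0],w[1])
    if r<o: return None
    q1=np.arctan2(w[1],w[0])-np.arcsin(o/r); ar=np.sqrt(r*r-o*o); z=w[2]-h
    D2=ar*ar+z*z; c=(D2-L1*L1-L2*L2)/(2*L1*L2)
    if abs(c)>1: return None
    g=np.arccos(c); q3=g-b; q2=np.arctan2(ar,z)-np.arctan2(L2*np.sin(g),L1+L2*np.cos(g))
    Rf=(Rt.from_euler('z',q1)*Rt.from_euler('y',q2+q3)).as_matrix()
    M=Rf.T@R@Rt.from_euler('z',-90,degrees=True).as_matrix()
    q4=np.arctan2(M[1,2],M[0,2]);q5=np.arccos(np.clip(M[2,2],-1,1));q6=np.arctan2(M[2,1],-M[2,0])
    q=np.degrees([q1,q2,q3,q4,q5,q6])
    if q[3]<-98.5: q[3]+=360
    if q[5]>180:q[5]-=360
    # choose q6 wrap
    return q
def marg(q): return -999 if q is None else float(np.min(np.minimum(q-LO,HI-q)))
E
python3 - <<'E'
from h import *
p,R=st(); print(ik(p,R))
for c in [(-.113,.118),(-.104,.170),(-.08,.215),(-.03,.25),(-.033,.214),(.015,.185)]:
    print(c)
    for phi in range(20,90,10):
        print(phi,[(ps,round(marg(ik(tcp_from_corner(b2w(c[0],-.072,c[1]),rot(phi,np.radians(ps))),rot(phi,np.radians(ps)))),0)) for ps in (-35,-25,-15,-7.4,0,10,20,30,40,50)])
print('grasp')
for phi in range(0,50,10): print(phi,[(ps,round(marg(ik(tcp_from_grasp(b2w(-.0325,-.072,.085),rot(phi,np.radians(ps))),rot(phi,np.radians(ps)))),0)) for ps in (-25,-15,-7.4,0,10,20,30)])
E
```

```text
t 4.08 p [0.3741 0.1851 0.1312] box [-0.19   -0.0695  0.1312] phi 35.0 yawz -7.1 ft [-0.32  1.42 -0.23] w 0.0858 q [ 18.4  12.6 123.3 -51.1  18.5 -18.9]
 grasp box [-0.1929 -0.0695  0.1353] corner box [-0.173  -0.0694  0.126 ]
[ 18.4289027   12.62277065 123.28254641 -51.18401436  18.48392072
 -18.88355527]
(-0.113, 0.118)
20 [(-35, 36.0), (-25, 32.0), (-15, 28.0), (-7.4, 26.0), (0, 24.0), (10, 24.0), (20, 25.0), (30, 27.0), (40, 20.0), (50, 7.0)]
30 [(-35, 31.0), (-25, 24.0), (-15, 17.0), (-7.4, 12.0), (0, 9.0), (10, 8.0), (20, 11.0), (30, 12.0), (40, -3.0), (50, -14.0)]
40 [(-35, 22.0), (-25, 17.0), (-15, 10.0), (-7.4, 3.0), (0, -6.0), (10, -7.0), (20, -0.0), (30, 2.0), (40, 6.0), (50, 9.0)]
50 [(-35, 4.0), (-25, -9.0), (-15, 11.0), (-7.4, 14.0), (0, 12.0), (10, 10.0), (20, 9.0), (30, 10.0), (40, 12.0), (50, 16.0)]
60 [(-35, -9.0), (-25, 8.0), (-15, 14.0), (-7.4, 10.0), (0, 7.0), (10, 3.0), (20, 2.0), (30, 3.0), (40, 6.0), (50, 11.0)]
70 [(-35, 1.0), (-25, 17.0), (-15, 11.0), (-7.4, 6.0), (0, 2.0), (10, -3.0), (20, -5.0), (30, -3.0), (40, 1.0), (50, 7.0)]
80 [(-35, 7.0), (-25, 17.0)
[... 4353 characters left out ...]
 -15.0), (-25, 13.0), (-15, 28.0), (-7.4, 25.0), (0, 22.0), (10, 20.0), (20, 20.0), (30, 22.0), (40, 26.0), (50, 30.0)]
80 [(-35, 9.0), (-25, 25.0), (-15, 25.0), (-7.4, 21.0), (0, 19.0), (10, 16.0), (20, 16.0), (30, 19.0), (40, 22.0), (50, 28.0)]
grasp
0 [(-25, 51.0), (-15, 51.0), (-7.4, 51.0), (0, 51.0), (10, 51.0), (20, 51.0), (30, 50.0)]
10 [(-25, 39.0), (-15, 38.0), (-7.4, 37.0), (0, 37.0), (10, 37.0), (20, 37.0), (30, 38.0)]
20 [(-25, 28.0), (-15, 25.0), (-7.4, 23.0), (0, 22.0), (10, 22.0), (20, 23.0), (30, 26.0)]
30 [(-25, 20.0), (-15, 13.0), (-7.4, 9.0), (0, 7.0), (10, 6.0), (20, 10.0), (30, 11.0)]
40 [(-25, 13.0), (-15, 6.0), (-7.4, -2.0), (0, -6.0), (10, -5.0), (20, 1.0), (30, 2.0)]
```

```bash
cat > lid.py <<'E'
from h import *
H=np.array([.055,.116])
u=np.linspace(0,.036,19); lr=np.hypot(.154+u*.7071,u*.7071); ld=np.arctan2(u*.7071,.154+u*.7071)
def lidang(p,R,body=.040,wrist=.055):
    """3D-ish: for left & right finger and body, points on tool -x side"""
    pts=[];lab=[]
    for y in (-.057,-.043,0.043,.057):
        for s in np.linspace(-.014,.059,30): pts.append((-.011,y,-s));lab.append(('F',round(s+.014,3)))
    for y in (-.04,0,.04):
        for s in np.linspace(.059,.17,40): pts.append((-body,y,-s));lab.append(('B',round(s+.014,3)))
        for s in np.linspace(.17,.30,30): pts.append((-wrist,y,-s));lab.append(('W',round(s+.014,3)))
    P=p+np.array(pts)@R.T
    best=(-1,None)
    for P_,l in zip(P,lab):
        b=w2b(P_); rel=np.array([H[0]-b[0],b[2]-H[1]]); r=np.hypot(*rel); a=np.arctan2(rel[1],rel[0])
        if r>lr[-1] or (rel[0]<0 and a>1.6): continue
        need=a if r<=.154 else a-np.interp(r,lr,ld)
        if need>best[0]: best=(need,(l,round(r,3),b.round(3).tolist()))
    return np.degrees(best[0]),best[1]
def clear(p,R):
    "lowest clearance of the hand to the front wall top edge (box x -.095..-.089, z .116): min height of hand pts over that x band"
    m=9
    for (xx,y0,s0,s1) in ((.011,.057,-.014,.059),(.042,.043,.059,.19),(.085,.03,.1,.16)):
        for y in (-y0,0,y0):
            for s in np.linspace(s0,s1,40):
                b=w2b(p+R@np.array([xx,y,-s]))
                if -.098<b[0]<-.086: m=min(m,b[2]-.116)
    return m
def path(wps):
    """wps list of (kind,x,y,z,phi,yaw,n); kind c corner, g grasp, t tcp"""
    out=[]
    for k,x,y,z,phi,yaw,n in wps:
        R=rot(phi,np.radians(yaw)); t=b2w(x,y,z)
        p={'c':tcp_from_corner,'g':tcp_from_grasp,'t':lambda a,b:np.array(a)}[k](t,R); out.append((p,R,n))
    return out
def check(wps,start=None):
    if start is None: s=env.observe(); start=(np.array(s['position']),np.array(s['tool_rot']))
    p,R=start; prevq=None
    for tp,tR,n in wps:
        sl=Slerp([0,1],Rt.from_matrix([R,tR]))
        for k in range(1,n+1):
            q_=p+(tp-p)*k/n;Q=sl(k/n).as_matrix();j=ik(q_,Q); th=lidang(q_,Q)
            print('z%.3f phi%.0f'%(q_[2],np.degrees(np.arccos(-Q[2,2]))),'lid %.0f'%th[0],th[1],'wall %.3f'%clear(q_,Q),'marg %.0f'%marg(j),'dq',None if prevq is None else int(np.abs(j-prevq).max())); prevq=j
        p,R=tp,tR
        print('--')
E
python3 - <<'E'
from lid import *
def lipc(th,u=.016,off=0.0):
    t=np.radians(th); a=.154+u*.7071; b=u*.7071
    return H+a*np.array([-np.cos(t),np.sin(t)])+b*np.array([np.sin(t),np.cos(t)])
Y=-15;P=42
w=[('c',-.135,-.072,.112,P,Y,3),('c',-.113,-.072,.113,P,Y,2)]
for th in (15,30,45,60,72):
    x,z=lipc(th); w.append(('c',x-.006,-.072,z,P,Y,3))
w+=[('c',.0,-.072,.21,P,Y,3),('c',.0,-.072,.18,36,Y,2),('g',-.0325,-.072,.13,25,Y,3),('g',-.0325,-.072,.085,18,Y,3)]
check(path(w))
E
```

```text
z0.126 phi37 lid -57 None wall 9.000 marg 9 dq None
z0.120 phi40 lid -57 None wall 9.000 marg 5 dq 14
z0.115 phi42 lid -57 None wall 9.000 marg -4 dq 11
--
z0.116 phi42 lid -6 (('F', np.float64(0.013)), np.float64(0.18), [-0.125, -0.014, 0.122]) wall 9.000 marg -3 dq 2
z0.116 phi42 lid -2 (('F', np.float64(0.028)), np.float64(0.18), [-0.124, -0.013, 0.134]) wall 9.000 marg -2 dq 2
--
z0.135 phi42 lid 4 (('F', np.float64(0.0)), np.float64(0.16), [-0.104, -0.016, 0.132]) wall 9.000 marg 8 dq 10
z0.154 phi42 lid 10 (('F', np.float64(0.0)), np.float64(0.161), [-0.102, -0.016, 0.151]) wall 9.000 marg 14 dq 9
z0.173 phi42 lid 16 (('F', np.float64(0.0)), np.float64(0.164), [-0.1, -0.016, 0.17]) wall 9.000 marg 16 dq 8
--
z0.186 phi42 lid 21 (('F', np.float64(0.0)), np.float64(0.163), [-0.094, -0.016, 0.183]) wall 9.000 marg 17 dq 5
z0.199 phi42 lid 26 (('F', np.float64(0.0)), np.float64(0.163), [-0.087, -0.016, 0.196]) wall 9.000 marg 19 dq 5
z0.211 phi42 lid 31 (('F', np.float64(0.0)), np.float64(0.164), [-0.081, -0.016, 0.208]) wall 0.078 marg 20 dq 4
--
z0.222 phi42 lid 36 (('F', np.floa
[... 1549 characters left out ...]
 4
--
z0.165 phi32 lid 60 (('B', np.float64(0.073)), np.float64(0.139), [-0.014, -0.031, 0.236]) wall 0.076 marg 23 dq 4
z0.145 phi29 lid 57 (('B', np.float64(0.104)), np.float64(0.153), [-0.029, -0.031, 0.244]) wall 0.061 marg 24 dq 3
z0.125 phi25 lid 54 (('B', np.float64(0.121)), np.float64(0.152), [-0.034, -0.031, 0.24]) wall 0.045 marg 26 dq 3
--
z0.110 phi23 lid 54 (('B', np.float64(0.138)), np.float64(0.154), [-0.036, -0.031, 0.241]) wall 0.033 marg 26 dq 2
z0.095 phi20 lid 54 (('B', np.float64(0.153)), np.float64(0.153), [-0.036, -0.031, 0.239]) wall 0.020 marg 27 dq 1
z0.080 phi18 lid 57 (('W', np.float64(0.184)), np.float64(0.164), [-0.026, -0.033, 0.259]) wall 0.007 marg 28 dq 1
--
```

```bash
cat >> lid.py <<'E'
def lipc(th,u=.016):
    t=np.radians(th); a=.154+u*.7071; b=u*.7071
    return H+a*np.array([-np.cos(t),np.sin(t)])+b*np.array([np.sin(t),np.cos(t)])
Y=-20;P=42
w1=[('c',-.150,-.072,.108,40,Y,2),('c',-.124,-.072,.108,40,Y,2)]
w2=[]
for th,n in ((15,3),(30,2),(45,2),(60,2),(72,2)):
    x,z=lipc(th); w2.append(('c',x-.011,-.072,z,P,Y,n))
w3=[('c',-.004,-.072,.21,P,Y,3),('c',-.004,-.072,.18,36,Y,2),('g',-.0325,-.072,.13,25,Y,3),('g',-.0325,-.072,.085,16,Y,3)]
E
python3 - <<'E'
from lid import *
check(path(w1+w2+w3))
a=rows(path(w1))
E
```

```text
z0.121 phi37 lid -57 None wall 9.000 marg 12 dq None
z0.112 phi40 lid -57 None wall 9.000 marg 7 dq 15
--
z0.112 phi40 lid -10 (('F', np.float64(0.003)), np.float64(0.181), [-0.126, -0.016, 0.11]) wall 9.000 marg 8 dq 1
z0.112 phi40 lid -5 (('F', np.float64(0.023)), np.float64(0.181), [-0.126, -0.013, 0.125]) wall 9.000 marg 9 dq 1
--
z0.132 phi41 lid 2 (('F', np.float64(0.023)), np.float64(0.18), [-0.122, -0.013, 0.146]) wall 9.000 marg 14 dq 6
z0.152 phi41 lid 9 (('F', np.float64(0.0)), np.float64(0.162), [-0.104, -0.016, 0.149]) wall 9.000 marg 19 dq 6
z0.173 phi42 lid 16 (('F', np.float64(0.0)), np.float64(0.164), [-0.1, -0.016, 0.17]) wall 9.000 marg 21 dq 5
--
z0.192 phi42 lid 24 (('F', np.float64(0.0)), np.float64(0.163), [-0.091, -0.016, 0.189]) wall 9.000 marg 23 dq 6
z0.211 phi42 lid 31 (('F', np.float64(0.0)), np.float64(0.165), [-0.081, -0.016, 0.208]) wall 0.078 marg 25 dq 6
--
z0.228 phi42 lid 39 (('F', np.float64(0.0)), np.float64(0.163), [-0.067, -0.016, 0.225]) wall 0.094 marg 27 dq 5
z0.244 phi42 lid 46 (('F', np.float64(0.0)), np.float64(0.165), [-0.052, -0.016, 0.
[... 1457 characters left out ...]
t64(0.154), [-0.032, -0.031, 0.243]) wall 0.033 marg 29 dq 3
z0.095 phi19 lid 56 (('B', np.float64(0.156)), np.float64(0.152), [-0.03, -0.032, 0.242]) wall 0.021 marg 30 dq 2
z0.080 phi16 lid 61 (('W', np.float64(0.184)), np.float64(0.16), [-0.017, -0.035, 0.259]) wall 0.009 marg 31 dq 2
--
[{"grip": -1.0, "x": -0.004, "y": 0.001, "z": 0.015, "rx": 0.07, "ry": -0.04, "rz": 0.09}, {"grip": -1.0, "x": -0.003, "y": 0.001, "z": 0.014, "rx": 0.07, "ry": -0.05, "rz": 0.09}, {"grip": -1.0, "x": -0.01, "y": 0.003, "z": 0.008, "rx": 0.0, "ry": 0.0, "rz": 0.0}, {"grip": -1.0, "x": -0.009, "y": 0.003, "z": 0.009, "rx": 0.0, "ry": 0.0, "rz": 0.0}]
end [0.4228 0.1798 0.1111] box [-0.1411 -0.0684  0.1111]
```

Emit:
{"api": "play_rows", "payload": {"commands": [{"grip": -1.0, "x": -0.002, "y": 0.001, "z": 0.007, "rx": 0.035, "ry": -0.02, "rz": 0.045}, {"grip": -1.0, "x": -0.002, "y": 0.0, "z": 0.008, "rx": 0.035, "ry": -0.02, "rz": 0.045}, {"grip": -1.0, "x": -0.002, "y": 0.001, "z": 0.007, "rx": 0.035, "ry": -0.025, "rz": 0.045}, {"grip": -1.0, "x": -0.001, "y": 0.0, "z": 0.007, "rx": 0.035, "ry": -0.025, "rz": 0.045}, {"grip": -1.0, "x": -0.01, "y": 0.003, "z": 0.008, "rx": 0.0, "ry": 0.0, "rz": 0.0}, {"grip": -1.0, "x": -0.009, "y": 0.003, "z": 0.009, "rx": 0.0, "ry": 0.0, "rz": 0.0}, {"grip": -1.0, "x": 0, "y": 0, "z": 0, "rx": 0.0, "ry": 0.0, "rz": 0.0}]}}

```text
time_s: 4.95
position: [0.4241, 0.1783, 0.1111]
tool_rot: [[-0.717, 0.347, 0.605], [0.265, 0.938, -0.224], [-0.645, -0.001, -0.764]]
ft_force: [-1.0, -0.2, -0.5]
grip_width: 0.0857
```

Run:
```python
from lid import *
p,R=st()
T=optics.get_image('top');cv2.imwrite('pics/t2.png',cv2.resize(T['color'][170:370,90:330],None,fx=3,fy=3));
S=optics.get_image('scene');cv2.imwrite('pics/s2.png',cv2.resize(S['color'][100:420,320:640],None,fx=1.8,fy=1.8))
rows(path(w2))
```

```text
t 4.95 p [0.4241 0.1783 0.1111] box [-0.1396 -0.0698  0.1111] phi 40.2 yawz -20.4 ft [-0.96 -0.23 -0.5 ] w 0.0857 q [ 21.1  21.1 118.5 -73.4  26.5  15.6]
 grasp box [-0.1427 -0.069   0.1149] corner box [-0.1226 -0.0737  0.1075]
[{"grip": -1.0, "x": -0.016, "y": 0.001, "z": -0.014, "rx": 0.0, "ry": -0.01, "rz": 0.0}, {"grip": -1.0, "x": -0.016, "y": 0.002, "z": -0.013, "rx": 0.0, "ry": -0.01, "rz": 0.0}, {"grip": -1.0, "x": -0.016, "y": 0.001, "z": -0.013, "rx": 0.0, "ry": -0.01, "rz": 0.0}, {"grip": -1.0, "x": -0.02, "y": 0.002, "z": -0.008, "rx": 0.0, "ry": 0.0, "rz": 0.0}, {"grip": -1.0, "x": -0.02, "y": 0.002, "z": -0.009, "rx": 0.0, "ry": 0.0, "rz": 0.0}, {"grip": -1.0, "x": -0.021, "y": 0.003, "z": -0.003, "rx": 0.0, "ry": 0.0, "rz": 0.0}, {"grip": -1.0, "x": -0.021, "y": 0.004, "z": -0.002, "rx": 0.0, "ry": 0.0, "rz": 0.0}, {"grip": -1.0, "x": -0.021, "y": 0.004, "z": 0.003, "rx": 0.0, "ry": 0.0, "rz": 0.0}, {"grip": -1.0, "x": -0.022, "y": 0.004, "z": 0.002, "rx": 0.0, "ry": 0.0, "rz": 0.0}, {"grip": -1.0, "x": -0.016, "y": 0.003, "z": 0.006, "rx": 0.0, "ry": 0.0, "rz": 0.0}, {"grip": -1.0, "x": -0.015, "y": 0.004, "z": 0.007, "rx": 0.0, "ry": 0.0, "rz": 0.0}]
end [0.5496 0.1637 0.2793] box [-0.0132 -0.0681  0.2793]
```

View pics/t2.png

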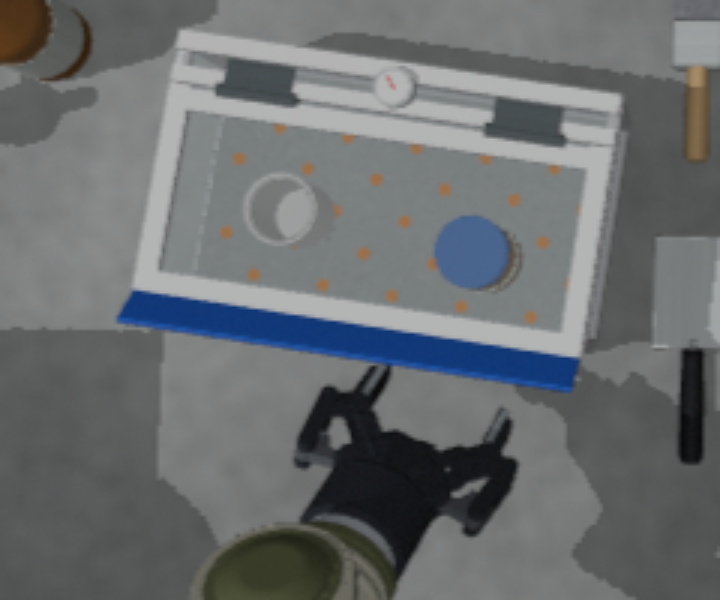

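View pics/s2.png

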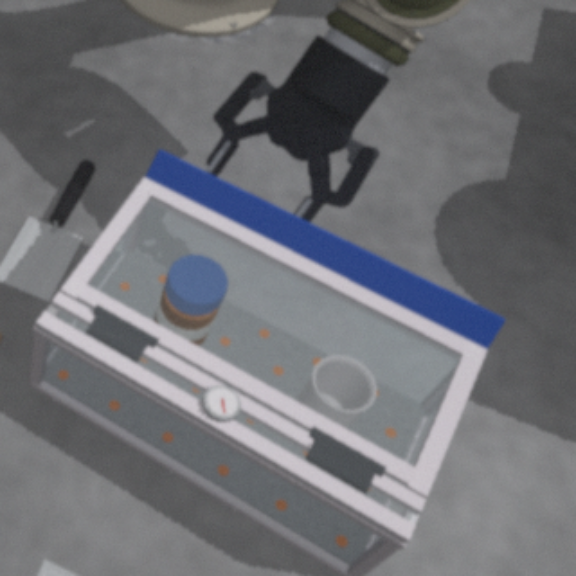

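The views show the left fingertip just below the blue lip, at top-crop pixel (380,370), with nothing touched yet. Next I'll measure how far ahead of the TCP the open fingertips actually are.

Run:
```python
from lid import *
p,R=st()
W=optics.get_image('wrist');cv2.imwrite('pics/w2.png',W['color'])
f,cx,cy=K(W);M=W['cam_to_world']
for (u,v) in [(180,320),(186,316),(192,330),(150,350),(130,372),(463,318),(456,330),(500,350),(515,372),(180,345),(190,360),(175,400)]:
    z=W['range_z'][v,u]; c=np.array([(u-cx)/f*z,(v-cy)/f*z,z]); print(u,v,z,(R.T@(M[:3,:3]@c+M[:3,3]-p)).round(4))
```

```text
t 5.05 p [0.4229 0.1783 0.1107] box [-0.1408 -0.0699  0.1107] phi 40.1 yawz -20.4 ft [-0.29  0.11  0.09] w 0.0855 q [ 21.2  21.1 118.6 -73.5  26.5  15.7]
 grasp box [-0.1439 -0.0692  0.1145] corner box [-0.1238 -0.0738  0.1071]
180 320 0.1313367 [ 0.0106 -0.0448 -0.0085]
186 316 0.13284881 [ 0.0111 -0.0434 -0.0068]
192 330 0.13784154 [ 0.0046 -0.0431 -0.0034]
150 350 0.113666244 [ 0.0107 -0.0468 -0.0268]
130 372 0.104675025 [ 0.0101 -0.048  -0.0363]
463 318 0.1315387 [ 0.011   0.0424 -0.0081]
456 330 0.13795844 [ 0.0045  0.0422 -0.0033]
500 350 0.11282451 [ 0.011   0.0461 -0.0275]
515 372 0.10369212 [ 0.0105  0.046  -0.0372]
180 345 0.1257151 [ 0.006  -0.0429 -0.0156]
190 360 0.13664871 [-0.0041 -0.0434 -0.0071]
175 400 0.121619545 [-0.0071 -0.0429 -0.0235]
```

View pics/w2.png

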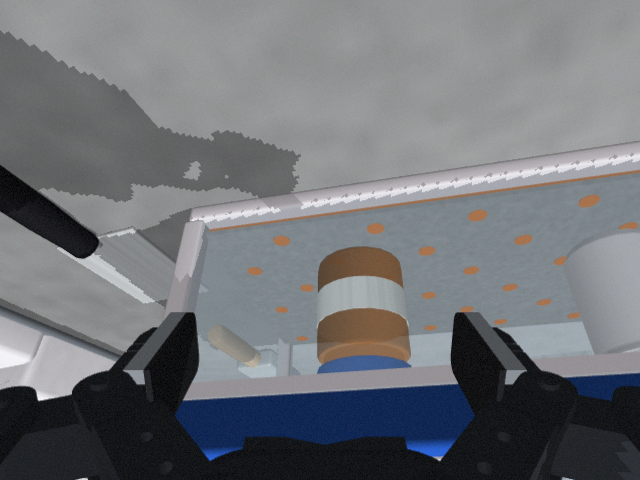

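The wrist view shows the jar through the front wall at (362,310), centred between the fingers, with the lip's underside across the bottom. The open tips end level with the TCP, not 14 mm ahead of it, so I'll replan with that.

```bash
sed -i 's/return np.asarray(c)+.011\*R\[:,0\]-.014\*R\[:,2\]/return np.asarray(c)+.011*R[:,0]-.001*R[:,2]/; s/c=p-.011\*R\[:,0\]+.014\*R\[:,2\]/c=p-.011*R[:,0]+.001*R[:,2]/' h.py; sed -i 's/np.linspace(-.014,.059,30)/np.linspace(-.001,.059,30)/' lid.py
python3 - <<'E'
from lid import *
w1=[('c',-.124,-.072,.110,40,Y,2)]
check(path(w1+w2+w3))
a=rows(path(w1+w2))
E
```

```text
z0.107 phi40 lid -5 (('F', np.float64(0.03)), np.float64(0.181), [-0.126, -0.014, 0.126]) wall 9.000 marg 7 dq None
z0.104 phi40 lid -4 (('F', np.float64(0.036)), np.float64(0.181), [-0.126, -0.013, 0.127]) wall 9.000 marg 6 dq 1
--
z0.123 phi41 lid 2 (('F', np.float64(0.036)), np.float64(0.18), [-0.122, -0.013, 0.147]) wall 9.000 marg 12 dq 6
z0.143 phi41 lid 9 (('F', np.float64(0.013)), np.float64(0.163), [-0.104, -0.016, 0.15]) wall 9.000 marg 17 dq 6
z0.163 phi42 lid 16 (('F', np.float64(0.013)), np.float64(0.164), [-0.1, -0.016, 0.17]) wall 9.000 marg 20 dq 5
--
z0.182 phi42 lid 24 (('F', np.float64(0.013)), np.float64(0.163), [-0.091, -0.016, 0.189]) wall 9.000 marg 22 dq 7
z0.202 phi42 lid 31 (('F', np.float64(0.013)), np.float64(0.165), [-0.081, -0.016, 0.208]) wall 0.068 marg 24 dq 6
--
z0.218 phi42 lid 39 (('F', np.float64(0.013)), np.float64(0.163), [-0.067, -0.016, 0.225]) wall 0.084 marg 25 dq 5
z0.234 phi42 lid 46 (('F', np.float64(0.013)), np.float64(0.165), [-0.052, -0.016, 0.241]) wall 0.102 marg 27 dq 4
--
z0.246 phi42 lid 54 (('F', np.float64(0.013)), np.float64(0.
[... 2152 characters left out ...]
008, "rx": 0.0, "ry": 0.0, "rz": 0.0}, {"grip": -1.0, "x": -0.02, "y": 0.002, "z": -0.009, "rx": 0.0, "ry": 0.0, "rz": 0.0}, {"grip": -1.0, "x": -0.021, "y": 0.003, "z": -0.003, "rx": 0.0, "ry": 0.0, "rz": 0.0}, {"grip": -1.0, "x": -0.021, "y": 0.004, "z": -0.002, "rx": 0.0, "ry": 0.0, "rz": 0.0}, {"grip": -1.0, "x": -0.021, "y": 0.004, "z": 0.003, "rx": 0.0, "ry": 0.0, "rz": 0.0}, {"grip": -1.0, "x": -0.021, "y": 0.004, "z": 0.002, "rx": 0.0, "ry": 0.0, "rz": 0.0}, {"grip": -1.0, "x": -0.016, "y": 0.003, "z": 0.006, "rx": 0.0, "ry": 0.0, "rz": 0.0}]
[{"grip": -1.0, "x": -0.016, "y": 0.004, "z": 0.007, "rx": 0.0, "ry": 0.0, "rz": 0.0}]
end [0.5581 0.1606 0.2699] box [-0.0045 -0.07    0.2699]
```

Emit:
{"api": "play_rows", "payload": {"commands": [{"grip": -1.0, "x": -0.001, "y": 0.001, "z": 0.005, "rx": 0.0, "ry": 0.0, "rz": 0.0}, {"grip": -1.0, "x": -0.001, "y": 0.001, "z": 0.005, "rx": 0.0, "ry": 0.0, "rz": 0.0}, {"grip": -1.0, "x": -0.007, "y": 0.0, "z": -0.007, "rx": 0.0, "ry": -0.01, "rz": 0.0}, {"grip": -1.0, "x": -0.008, "y": 0.001, "z": -0.006, "rx": 0.0, "ry": 0, "rz": 0.0}, {"grip": -1.0, "x": -0.008, "y": 0.0, "z": -0.006, "rx": 0.0, "ry": -0.01, "rz": 0.0}, {"grip": -1.0, "x": -0.008, "y": 0.0, "z": -0.006, "rx": 0.0, "ry": 0, "rz": 0.0}]}}

```text
time_s: 5.85
position: [0.4376, 0.1764, 0.1425]
tool_rot: [[-0.708, 0.345, 0.617], [0.258, 0.939, -0.229], [-0.658, -0.003, -0.753]]
ft_force: [-1.1, 2.2, -3.8]
grip_width: 0.0856
```

Run:
```python
from lid import *
p,R=st()
S=optics.get_image('scene');cv2.imwrite('pics/s3.png',cv2.resize(S['color'][100:420,320:640],None,fx=1.8,fy=1.8))
p,R=st()
w2=[]
for th,n in ((15,2),(30,3),(45,3),(60,3)):
    x,z=lipc(th); w2.append(('c',x-.011,-.072,z,P,Y,n))
rows(path(w2))
```

```text
t 5.85 p [0.4376 0.1764 0.1425] box [-0.126  -0.0699  0.1425] phi 41.1 yawz -20.4 ft [-1.12  2.2  -3.82] w 0.0856 q [ 20.4  17.9 115.3 -64.2  28.5   3.9]
 grasp box [-0.1292 -0.0692  0.1463] corner box [-0.1173 -0.0719  0.149 ]
t 5.9 p [0.4381 0.1764 0.1437] box [-0.1255 -0.0698  0.1437] phi 41.2 yawz -20.3 ft [-3.56  1.75  0.43] w 0.0854 q [ 20.4  17.8 115.2 -64.   28.6   3.7]
 grasp box [-0.1287 -0.0691  0.1475] corner box [-0.1167 -0.0718  0.1502]
[{"grip": -1.0, "x": -0.008, "y": 0.0, "z": -0.006, "rx": 0.0, "ry": -0.01, "rz": 0.0}, {"grip": -1.0, "x": -0.008, "y": 0.001, "z": -0.006, "rx": 0.0, "ry": 0.0, "rz": 0.0}, {"grip": -1.0, "x": -0.013, "y": 0.001, "z": -0.005, "rx": 0.0, "ry": 0.0, "rz": 0.0}, {"grip": -1.0, "x": -0.013, "y": 0.002, "z": -0.006, "rx": 0.0, "ry": 0.0, "rz": 0.0}, {"grip": -1.0, "x": -0.014, "y": 0.001, "z": -0.005, "rx": 0.0, "ry": 0.0, "rz": 0.0}, {"grip": -1.0, "x": -0.014, "y": 0.002, "z": -0.002, "rx": 0.0, "ry": 0.0, "rz": 0.0}, {"grip": -1.0, "x": -0.014, "y": 0.002, "z": -0.002, "rx": 0.0, "ry": 0.0, "rz": 0.0}, {"grip": -1.0, "x": -0.014, "y": 0.002, "z": -0.002, "rx": 0.0, "ry": 0.0, "rz": 0.0}, {"grip": -1.0, "x": -0.014, "y": 0.003, "z": 0.002, "rx": 0.0, "ry": 0.0, "rz": 0.0}, {"grip": -1.0, "x": -0.014, "y": 0.002, "z": 0.002, "rx": 0.0, "ry": 0.0, "rz": 0.0}, {"grip": -1.0, "x": -0.014, "y": 0.003, "z": 0.002, "rx": 0.0, "ry": 0.0, "rz": 0.0}]
end [0.5253 0.1648 0.2578] box [-0.0375 -0.0701  0.2578]
```

View pics/s3.png

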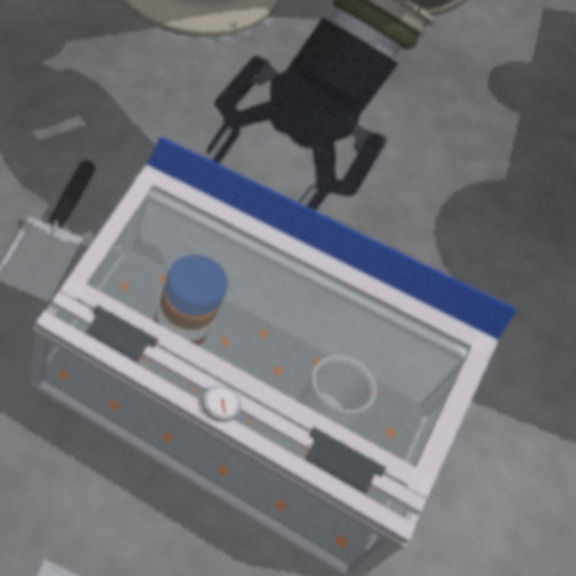

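The lid is lifting, with a gap below its front edge at crop (150-470,190-350), and the force is about 4 N. Continuing the arc.

Emit:
{"api": "play_rows", "payload": {"commands": [{"grip": -1.0, "x": -0.008, "y": 0.0, "z": -0.006, "rx": 0.0, "ry": -0.01, "rz": 0.0}, {"grip": -1.0, "x": -0.008, "y": 0.001, "z": -0.006, "rx": 0.0, "ry": 0.0, "rz": 0.0}, {"grip": -1.0, "x": -0.013, "y": 0.001, "z": -0.005, "rx": 0.0, "ry": 0.0, "rz": 0.0}, {"grip": -1.0, "x": -0.013, "y": 0.002, "z": -0.006, "rx": 0.0, "ry": 0.0, "rz": 0.0}, {"grip": -1.0, "x": -0.014, "y": 0.001, "z": -0.005, "rx": 0.0, "ry": 0.0, "rz": 0.0}, {"grip": -1.0, "x": -0.014, "y": 0.002, "z": -0.002, "rx": 0.0, "ry": 0.0, "rz": 0.0}, {"grip": -1.0, "x": -0.014, "y": 0.002, "z": -0.002, "rx": 0.0, "ry": 0.0, "rz": 0.0}, {"grip": -1.0, "x": -0.014, "y": 0.002, "z": -0.002, "rx": 0.0, "ry": 0.0, "rz": 0.0}, {"grip": -1.0, "x": -0.014, "y": 0.003, "z": 0.002, "rx": 0.0, "ry": 0.0, "rz": 0.0}, {"grip": -1.0, "x": -0.014, "y": 0.002, "z": 0.002, "rx": 0.0, "ry": 0.0, "rz": 0.0}, {"grip": -1.0, "x": -0.014, "y": 0.003, "z": 0.002, "rx": 0.0, "ry": 0.0, "rz": 0.0}]}}

```text
time_s: 7.28
position: [0.5253, 0.1644, 0.2585]
tool_rot: [[-0.699, 0.347, 0.626], [0.257, 0.938, -0.233], [-0.667, -0.002, -0.745]]
ft_force: [-5.5, 0.2, 1.8]
grip_width: 0.0852
```

Run:
```python
from lid import *
S=optics.get_image('scene');cv2.imwrite('pics/s4.png',cv2.resize(S['color'][60:420,300:640],None,fx=1.6,fy=1.6))
T=optics.get_image('top');cv2.imwrite('pics/t4.png',cv2.resize(T['color'][130:370,90:330],None,fx=2.4,fy=2.4))
p,R=st(); print(lidang(p,R))
x,z=lipc(72)
w=[('c',x-.011,-.072,z,P,Y,3)]+w3
check(path(w));rows(path(w))
```

```text
t 7.38 p [0.5261 0.1643 0.2587] box [-0.0367 -0.0705  0.2587] phi 41.9 yawz -20.4 ft [-6.22  0.41  4.73] w 0.0855 q [ 14.9  13.   96.4 -36.5  40.4 -32.9]
 grasp box [-0.0399 -0.0698  0.2624] corner box [-0.028  -0.0725  0.2653]
(np.float64(61.090125405822775), (('F', np.float64(0.013)), np.float64(0.165), [-0.015, -0.017, 0.265]))
z0.262 phi42 lid 65 (('F', np.float64(0.013)), np.float64(0.164), [-0.005, -0.017, 0.269]) wall 0.162 marg 31 dq None
z0.266 phi42 lid 69 (('F', np.float64(0.013)), np.float64(0.164), [0.006, -0.017, 0.273]) wall 0.166 marg 31 dq 1
z0.270 phi42 lid 73 (('F', np.float64(0.013)), np.float64(0.165), [0.016, -0.016, 0.277]) wall 0.175 marg 32 dq 1
--
z0.248 phi42 lid 73 (('F', np.float64(0.013)), np.float64(0.145), [0.014, -0.016, 0.254]) wall 0.150 marg 29 dq 3
z0.226 phi42 lid 69 (('F', np.float64(0.013)), np.float64(0.124), [0.011, -0.016, 0.232]) wall 0.125 marg 26 dq 3
z0.203 phi42 lid 64 (('F', np.float64(0.013)), np.float64(0.105), [0.008, -0.016, 0.21]) wall 0.103 marg 23 dq 4
--
z0.189 phi39 lid 64 (('B', np.float64(0.073)), np.float64(0.158), [-0.01, 
[... 1393 characters left out ...]
 "z": 0.01, "rx": 0.0, "ry": 0.05, "rz": 0.0}, {"grip": -1.0, "x": 0.009, "y": 0.0, "z": 0.011, "rx": 0.0, "ry": 0.05, "rz": 0.0}, {"grip": -1.0, "x": 0.014, "y": -0.002, "z": 0.01, "rx": 0.0, "ry": 0.07, "rz": 0.0}, {"grip": -1.0, "x": 0.013, "y": -0.002, "z": 0.011, "rx": 0.0, "ry": 0.06, "rz": 0.0}, {"grip": -1.0, "x": 0.013, "y": -0.002, "z": 0.012, "rx": 0.0, "ry": 0.07, "rz": 0.0}, {"grip": -1.0, "x": 0.006, "y": 0.0, "z": 0.014, "rx": 0.0, "ry": 0.05, "rz": 0.0}]
[{"grip": -1.0, "x": 0.006, "y": 0.0, "z": 0.013, "rx": 0.0, "ry": 0.05, "rz": 0.0}, {"grip": -1.0, "x": 0.005, "y": 0.0, "z": 0.015, "rx": 0.0, "ry": 0.05, "rz": 0.0}]
end [0.5317 0.162  0.0799] box [-0.0308 -0.0721  0.0799]
```

View pics/s4.png

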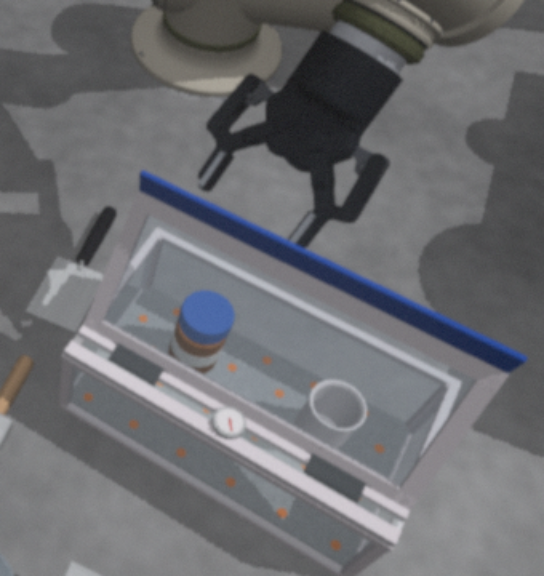

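View pics/t4.png

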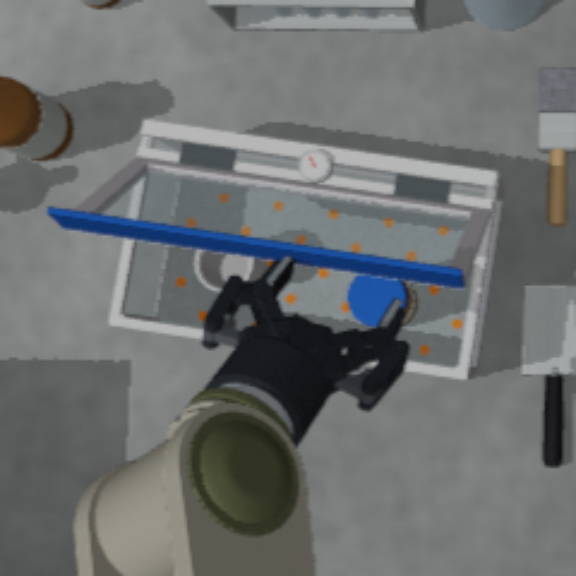

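The lid is up about 60° and resting on the left fingertip, with its lip at top-crop (50-465,210-280). The jar is exposed at (378,298). I'll go further up, then in.

Emit:
{"api": "play_rows", "payload": {"commands": [{"grip": -1.0, "x": -0.01, "y": 0.003, "z": 0.004, "rx": 0.0, "ry": 0.0, "rz": 0.0}, {"grip": -1.0, "x": -0.01, "y": 0.002, "z": 0.004, "rx": 0.0, "ry": 0.0, "rz": 0.0}, {"grip": -1.0, "x": -0.011, "y": 0.003, "z": 0.004, "rx": 0.0, "ry": 0.0, "rz": 0.0}, {"grip": -1.0, "x": 0.017, "y": -0.001, "z": 0.015, "rx": 0.0, "ry": 0.0, "rz": 0.0}, {"grip": -1.0, "x": 0.017, "y": 0.0, "z": 0.015, "rx": 0.0, "ry": 0.0, "rz": 0.0}, {"grip": -1.0, "x": 0.017, "y": -0.001, "z": 0.015, "rx": 0.0, "ry": 0.0, "rz": 0.0}, {"grip": -1.0, "x": 0.01, "y": 0.0, "z": 0.01, "rx": 0.0, "ry": 0.05, "rz": 0.0}, {"grip": -1.0, "x": 0.009, "y": 0.0, "z": 0.011, "rx": 0.0, "ry": 0.05, "rz": 0.0}]}}

```text
time_s: 8.38
position: [0.5472, 0.1623, 0.172]
tool_rot: [[-0.761, 0.346, 0.549], [0.279, 0.938, -0.205], [-0.586, -0.003, -0.81]]
ft_force: [-3.8, 0.7, 0.1]
grip_width: 0.0858
```

Run:
```python
from lid import *
S=optics.get_image('scene');cv2.imwrite('pics/s5.png',cv2.resize(S['color'][60:420,300:640],None,fx=1.6,fy=1.6))
T=optics.get_image('top');cv2.imwrite('pics/t5.png',cv2.resize(T['color'][130:370,90:330],None,fx=2.4,fy=2.4))
p,R=st(); print(lidang(p,R))
W=optics.get_image('wrist');cv2.imwrite('pics/w5.png',W['color'])
```

```text
t 8.47 p [0.5473 0.1618 0.1714] box [-0.0153 -0.0702  0.1714] phi 35.9 yawz -20.7 ft [-2.21  0.35 -4.11] w 0.0856 q [ 12.5  21.3  98.1 -34.6  34.4 -32.9]
 grasp box [-0.0181 -0.0696  0.1754] corner box [-0.006  -0.0723  0.177 ]
(np.float64(63.37680206058445), (('B', np.float64(0.073)), np.float64(0.141), [-0.008, -0.03, 0.242]))
```

View pics/s5.png

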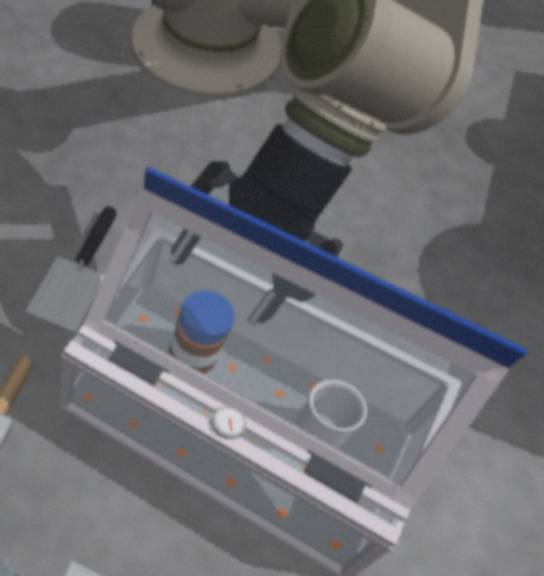

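View pics/t5.png

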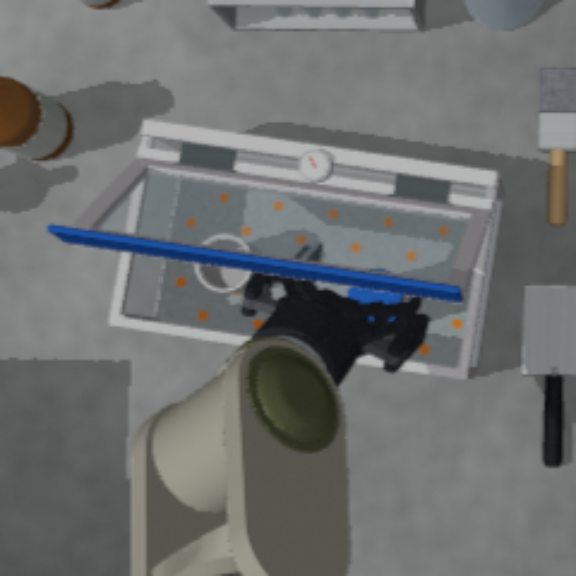

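View pics/w5.png

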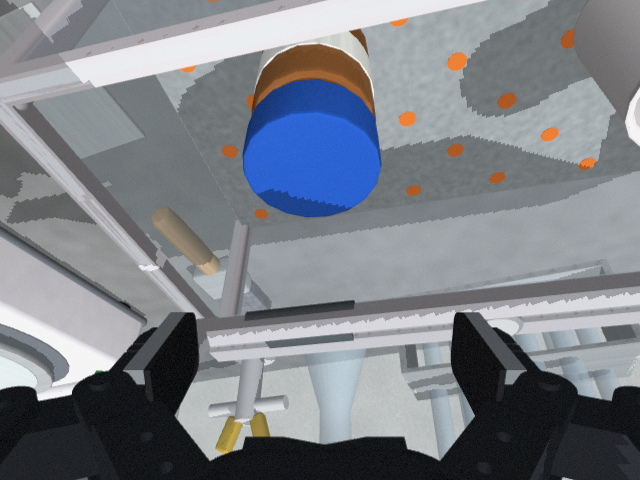

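The lid now lies on the hand's back and nothing is bound. In the wrist view the cap top is centred at about (312,150). I'll refine the jar position from that.

Run:
```python
from lid import *
p,R=st()
W=optics.get_image('wrist');f,cx,cy=K(W);M=W['cam_to_world']
m=seg(W,(105,150,120),(118,255,255)); m[250:]=0
ys,xs=np.where(m>0); z=W['range_z'][ys,xs]; c=np.stack([(xs-cx)/f*z,(ys-cy)/f*z,z],1); P=c@M[:3,:3].T+M[:3,3]
print(np.percentile(P[:,2],[5,50,95]))
t=P[P[:,2]>np.percentile(P[:,2],97)-.004]; (cc,r)=cv2.minEnclosingCircle(t[:,:2].astype(np.float32)*1000)
print('cap top',cc,r,len(t),np.median(t[:,2]),'box',w2b([cc[0]/1000,cc[1]/1000,0]))
for Yw in (-20,-12):
  w3=[('g',-.030,-.072,.13,25,Yw,3),('g',-.0325,-.072,.083,16,Yw,4)]
  check(path(w3))
```

```text
t 8.53 p [0.5474 0.1619 0.1721] box [-0.0152 -0.0701  0.1721] phi 36.0 yawz -20.6 ft [-2.96  0.36 -3.42] w 0.0856 q [ 12.5  21.2  98.1 -34.7  34.4 -32.8]
 grasp box [-0.0181 -0.0694  0.1762] corner box [-0.0059 -0.0722  0.1778]
[0.09497413 0.10978649 0.11074779]
cap top (488.77655029296875, 179.4480438232422) 69.99677276611328 11938 0.10995419622320632 box [-0.07558799 -0.0602895   0.        ]
z0.157 phi32 lid 61 (('B', np.float64(0.073)), np.float64(0.129), [-0.008, -0.032, 0.228]) wall 0.068 marg 25 dq None
z0.141 phi29 lid 58 (('B', np.float64(0.11)), np.float64(0.152), [-0.026, -0.03, 0.245]) wall 0.057 marg 26 dq 4
z0.125 phi25 lid 56 (('B', np.float64(0.124)), np.float64(0.152), [-0.029, -0.031, 0.242]) wall 0.045 marg 28 dq 4
--
z0.114 phi23 lid 56 (('B', np.float64(0.138)), np.float64(0.154), [-0.031, -0.031, 0.244]) wall 0.036 marg 29 dq 2
z0.102 phi20 lid 56 (('B', np.float64(0.15)), np.float64(0.153), [-0.031, -0.031, 0.243]) wall 0.026 marg 29 dq 2
z0.090 phi18 lid 58 (('W', np.float64(0.184)), np.float64(0.171), [-0.023, -0.033, 0.269]) wall 0.017 marg 30 dq 2
z0.078 phi
[... 215 characters left out ...]
4 dq None
z0.141 phi29 lid 57 (('B', np.float64(0.11)), np.float64(0.154), [-0.029, -0.03, 0.244]) wall 0.057 marg 24 dq 8
z0.125 phi25 lid 54 (('B', np.float64(0.121)), np.float64(0.152), [-0.034, -0.032, 0.24]) wall 0.045 marg 25 dq 8
--
z0.114 phi23 lid 54 (('B', np.float64(0.136)), np.float64(0.155), [-0.036, -0.031, 0.241]) wall 0.036 marg 26 dq 1
z0.102 phi20 lid 54 (('B', np.float64(0.147)), np.float64(0.154), [-0.035, -0.032, 0.24]) wall 0.026 marg 27 dq 1
z0.090 phi18 lid 55 (('W', np.float64(0.184)), np.float64(0.174), [-0.028, -0.032, 0.269]) wall 0.017 marg 28 dq 1
z0.078 phi16 lid 59 (('W', np.float64(0.184)), np.float64(0.16), [-0.022, -0.033, 0.257]) wall 0.007 marg 29 dq 1
--
```

Run:
```python
from lid import *
W=optics.get_image('wrist');f,cx,cy=K(W);M=W['cam_to_world']
m=seg(W,(105,150,60),(125,255,255)); m[235:]=0
n,l,s,ce=cv2.connectedComponentsWithStats(m); i=1+np.argmax(s[1:,4]); m=(l==i); print(s[i])
ys,xs=np.where(m); z=W['range_z'][ys,xs]; c=np.stack([(xs-cx)/f*z,(ys-cy)/f*z,z],1); P=c@M[:3,:3].T+M[:3,3]
t=P[abs(P[:,2]-.11)<.0025]; B=np.array([w2b(a) for a in t]); lo,hi=np.percentile(B,[1,99],axis=0); print(lo,hi,(lo+hi)/2,len(t))
(cc,r)=cv2.minEnclosingCircle(B[(B>lo-.004).all(1)&(B<hi+.004).all(1)][:,:2].astype(np.float32)*1000);print(cc,r)
p,R=st(); rows(path([('g',-.030,-.072,.13,25,-20,3),('g',-.0325,-.072,.083,16,-20,4)]))
```

```text
[  242    77   138   138 15120]
[-0.0607552  -0.09596654  0.10796053] [-0.01072915 -0.04626324  0.11113843] [-0.03574217 -0.07111489  0.10954948] 11758
(-34.82746124267578, -71.55245208740234) 27.564973831176758
t 8.62 p [0.5476 0.1622 0.173 ] box [-0.015  -0.0698  0.173 ] phi 36.1 yawz -20.5 ft [-2.47  0.39 -3.76] w 0.0856 q [ 12.6  21.2  98.1 -34.7  34.4 -32.8]
 grasp box [-0.0179 -0.0691  0.177 ] corner box [-0.0058 -0.0719  0.1786]
[{"grip": -1.0, "x": 0.013, "y": -0.002, "z": 0.01, "rx": 0.0, "ry": 0.06, "rz": 0.0}, {"grip": -1.0, "x": 0.011, "y": -0.002, "z": 0.012, "rx": 0.0, "ry": 0.07, "rz": 0.0}, {"grip": -1.0, "x": 0.012, "y": -0.001, "z": 0.012, "rx": 0.0, "ry": 0.06, "rz": 0.0}, {"grip": -1.0, "x": 0.006, "y": 0.0, "z": 0.01, "rx": 0.0, "ry": 0.04, "rz": 0.0}, {"grip": -1.0, "x": 0.005, "y": 0.0, "z": 0.011, "rx": 0.0, "ry": 0.04, "rz": 0.0}, {"grip": -1.0, "x": 0.005, "y": -0.001, "z": 0.01, "rx": 0.0, "ry": 0.04, "rz": 0.0}, {"grip": -1.0, "x": 0.004, "y": 0.0, "z": 0.011, "rx": 0.0, "ry": 0.04, "rz": 0.0}]
end [0.5312 0.1616 0.0784] box [-0.0313 -0.0725  0.0784]
```

Emit:
{"api": "play_rows", "payload": {"commands": [{"grip": -1.0, "x": 0.014, "y": -0.002, "z": 0.01, "rx": 0.0, "ry": 0.06, "rz": 0.0}, {"grip": -1.0, "x": 0.012, "y": -0.002, "z": 0.012, "rx": 0.0, "ry": 0.07, "rz": 0.0}, {"grip": -1.0, "x": 0.012, "y": -0.001, "z": 0.012, "rx": 0.0, "ry": 0.06, "rz": 0.0}, {"grip": -1.0, "x": 0.006, "y": 0.001, "z": 0.01, "rx": 0.0, "ry": 0.04, "rz": 0.0}, {"grip": -1.0, "x": 0.005, "y": 0.0, "z": 0.011, "rx": 0.0, "ry": 0.04, "rz": 0.0}, {"grip": -1.0, "x": 0.005, "y": 0.0, "z": 0.01, "rx": 0.0, "ry": 0.04, "rz": 0.0}]}}

```text
time_s: 9.38
position: [0.5313, 0.1644, 0.0899]
tool_rot: [[-0.89, 0.346, 0.295], [0.328, 0.938, -0.11], [-0.315, -0.001, -0.949]]
ft_force: [-5.1, 0.0, 0.2]
grip_width: 0.0853
```

Run:
```python
from lid import *
W=optics.get_image('wrist');cv2.imwrite('pics/w6.png',W['color'])
T=optics.get_image('top');cv2.imwrite('pics/t6.png',cv2.resize(T['color'][130:370,90:330],None,fx=2.4,fy=2.4))
p,R=st(); print(lidang(p,R))
rows(path([('g',-.0345,-.0715,.083,16,-20,2)]))
```

```text
t 9.47 p [0.5314 0.164  0.0892] box [-0.0313 -0.0701  0.0892] phi 18.3 yawz -20.6 ft [-2.12  0.26 -1.99] w 0.0856 q [  8.9  28.1  96.4 -13.9  40.3 -51.4]
 grasp box [-0.0329 -0.0698  0.0939] corner box [-0.0209 -0.0725  0.0917]
(np.float64(57.21442569106864), (('W', np.float64(0.184)), np.float64(0.171), [-0.024, -0.03, 0.268]))
[{"grip": -1.0, "x": 0.002, "y": -0.001, "z": 0.005, "rx": 0.0, "ry": 0.02, "rz": 0.0}, {"grip": -1.0, "x": 0.003, "y": -0.001, "z": 0.005, "rx": 0.0, "ry": 0.02, "rz": 0.0}]
end [0.5291 0.1627 0.0781] box [-0.0335 -0.0717  0.0781]
```

View pics/w6.png

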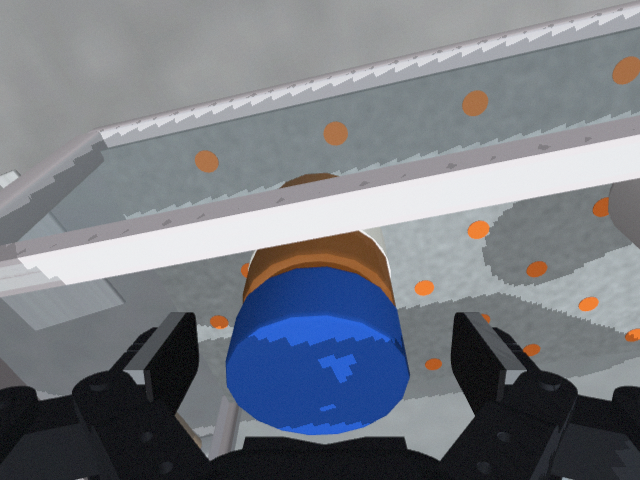

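View pics/t6.png

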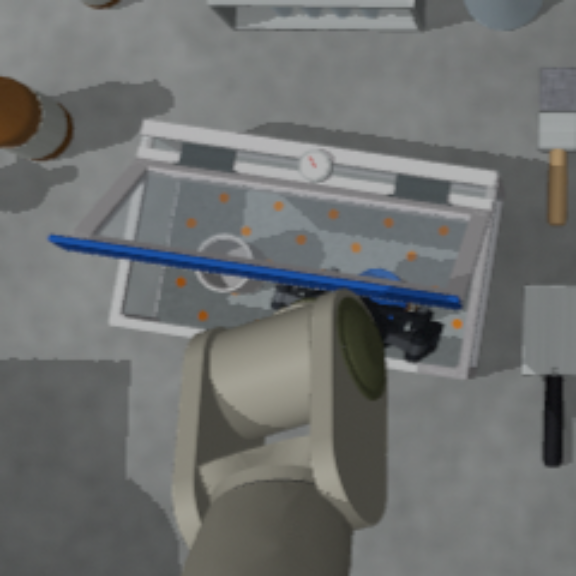

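The jar is centred between the pads (cap 227-409, pads 196-455) and the lid rests on the hand. I'll lower the last 11 mm and grip.

Emit:
{"api": "play_rows", "payload": {"commands": [{"grip": -1.0, "x": 0.003, "y": -0.001, "z": 0.006, "rx": 0.0, "ry": 0.02, "rz": 0.0}, {"grip": -1.0, "x": 0.003, "y": -0.001, "z": 0.006, "rx": 0.0, "ry": 0.02, "rz": 0.0}, {"grip": 0.3, "x": 0, "y": 0, "z": 0, "rx": 0.0, "ry": 0, "rz": 0.0}, {"grip": 0.6, "x": 0, "y": 0, "z": 0, "rx": 0.0, "ry": 0, "rz": 0.0}, {"grip": 1, "x": 0, "y": 0, "z": 0, "rx": 0.0, "ry": 0, "rz": 0.0}, {"grip": 1, "x": 0, "y": 0, "z": 0, "rx": 0.0, "ry": 0, "rz": 0.0}, {"grip": 1, "x": 0, "y": 0, "z": 0, "rx": 0.0, "ry": 0, "rz": 0.0}], "squeeze": 50}}

```text
time_s: 10.35
position: [0.5286, 0.163, 0.0761]
tool_rot: [[-0.902, 0.346, 0.259], [0.332, 0.938, -0.097], [-0.276, -0.002, -0.961]]
ft_force: [-3.2, 1.4, -1.9]
grip_width: 0.0531
```

Run:
```python
from lid import *
p,R=st(); print(lidang(p,R))
W=optics.get_image('wrist');cv2.imwrite('pics/w7.png',W['color'])
```

```text
t 10.35 p [0.5286 0.163  0.0761] box [-0.034  -0.0714  0.0761] phi 16.0 yawz -20.6 ft [-3.19  1.44 -1.92] w 0.0531 q [  8.3  29.3  96.4 -11.8  40.8 -53.4]
 grasp box [-0.0353 -0.0711  0.0809] corner box [-0.0234 -0.0738  0.0782]
(np.float64(60.63504667453076), (('W', np.float64(0.184)), np.float64(0.157), [-0.019, -0.033, 0.255]))
```

View pics/w7.png

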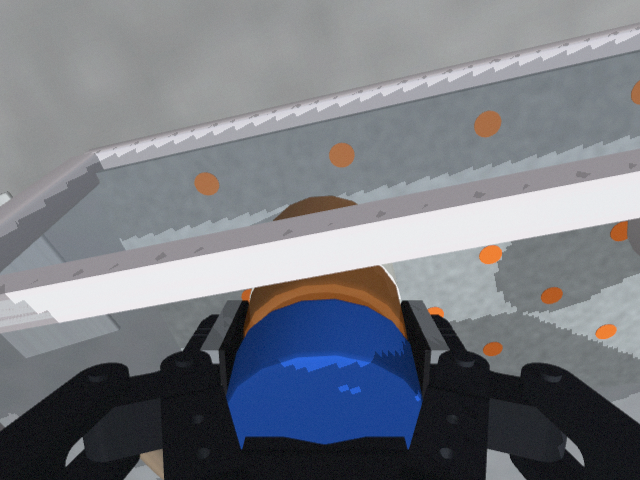

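The jar is gripped at 53.1 mm opening. Next: lift straight up, then withdraw to the front.

Run:
```python
from lid import *
s=env.observe();p,R=np.array(s['position']),np.array(s['tool_rot'])
a=p.copy();a[2]=.135; b=p.copy(); b[2]=.197; c=b2w(-.24,-.071,.215)
w=[(a,R,3),(b,R,3),(c,R,6)]
check(w);e=rows(w,G=1)
d=np.array([.36,.03,.22]); 
for yw in (-20,-30,-40,-50):
    R2=Rt.from_euler('z',yw+20,degrees=True).as_matrix()@R
    print(yw,[ik(np.array(x),R2).round(0).tolist()+[round(marg(ik(np.array(x),R2)))] for x in ([.36,.18,.2],[.38,-.0,.22],[.658,-.228,.2],[.658,-.228,.142],[.6,-.2,.3])])
```

```text
z0.096 phi16 lid 58 (('W', np.float64(0.184)), np.float64(0.175), [-0.019, -0.033, 0.274]) wall 0.025 marg 34 dq None
z0.115 phi16 lid 60 (('B', np.float64(0.141)), np.float64(0.153), [-0.022, -0.033, 0.249]) wall 0.044 marg 37 dq 2
z0.135 phi16 lid 62 (('B', np.float64(0.124)), np.float64(0.154), [-0.017, -0.034, 0.252]) wall 0.064 marg 39 dq 2
--
z0.156 phi16 lid 64 (('B', np.float64(0.104)), np.float64(0.153), [-0.012, -0.035, 0.253]) wall 0.085 marg 43 dq 3
z0.176 phi16 lid 66 (('B', np.float64(0.084)), np.float64(0.152), [-0.007, -0.037, 0.255]) wall 0.105 marg 46 dq 3
z0.197 phi16 lid 66 (('B', np.float64(0.073)), np.float64(0.16), [-0.003, -0.037, 0.265]) wall 0.126 marg 49 dq 3
--
z0.200 phi16 lid 51 (('B', np.float64(0.073)), np.float64(0.178), [-0.038, -0.037, 0.268]) wall 0.068 marg 48 dq 4
z0.203 phi16 lid 31 (('F', np.float64(0.013)), np.float64(0.161), [-0.079, -0.018, 0.205]) wall 0.070 marg 47 dq 3
z0.206 phi16 lid -57 None wall 9.000 marg 43 dq 3
z0.209 phi16 lid -57 None wall 9.000 marg 40 dq 3
z0.212 phi16 lid -57 None wall 9.000 marg 37 dq 2
z0.215 phi16 lid -57 N
[... 1308 characters left out ...]
 3.0, 76.0, -100.0, 54]]
-30 [[17.0, 7.0, 105.0, -14.0, 57.0, -36.0, 37], [-15.0, 1.0, 109.0, -5.0, 55.0, -73.0, 33], [-29.0, 32.0, 66.0, -1.0, 66.0, -88.0, 53], [-29.0, 35.0, 70.0, -1.0, 58.0, -88.0, 48], [-29.0, 22.0, 67.0, -0.0, 75.0, -89.0, 54]]
-40 [[18.0, 8.0, 104.0, -16.0, 60.0, -25.0, 38], [-13.0, 1.0, 108.0, -9.0, 57.0, -59.0, 34], [-28.0, 33.0, 65.0, -4.0, 67.0, -76.0, 52], [-28.0, 35.0, 70.0, -4.0, 59.0, -76.0, 49], [-28.0, 22.0, 66.0, -4.0, 76.0, -77.0, 53]]
-50 [[19.0, 9.0, 102.0, -17.0, 63.0, -14.0, 40], [-11.0, 2.0, 107.0, -12.0, 59.0, -46.0, 35], [-27.0, 33.0, 64.0, -7.0, 68.0, -65.0, 51], [-27.0, 36.0, 69.0, -7.0, 61.0, -64.0, 51], [-27.0, 23.0, 65.0, -7.0, 77.0, -66.0, 52]]
```

Emit:
{"api": "play_rows", "payload": {"commands": [{"grip": 1.0, "x": -0.003, "y": 0.0, "z": -0.01, "rx": 0.0, "ry": 0.0, "rz": 0.0}, {"grip": 1.0, "x": -0.005, "y": 0.0, "z": -0.019, "rx": 0.0, "ry": 0.0, "rz": 0.0}, {"grip": 1.0, "x": -0.006, "y": 0.0, "z": -0.019, "rx": 0.0, "ry": 0.0, "rz": 0.0}, {"grip": 1.0, "x": -0.005, "y": 0.0, "z": -0.019, "rx": 0.0, "ry": 0.0, "rz": 0.0}, {"grip": 1.0, "x": -0.006, "y": 0.0, "z": -0.02, "rx": 0.0, "ry": 0.0, "rz": 0.0}, {"grip": 1.0, "x": -0.006, "y": 0.0, "z": -0.019, "rx": 0.0, "ry": 0.0, "rz": 0.0}, {"grip": 1.0, "x": -0.004, "y": 0.0, "z": -0.014, "rx": 0.0, "ry": 0.0, "rz": 0.0}]}}

```text
time_s: 11.28
position: [0.5284, 0.163, 0.2019]
tool_rot: [[-0.902, 0.346, 0.257], [0.333, 0.938, -0.097], [-0.275, -0.002, -0.962]]
ft_force: [-2.5, 0.9, -7.2]
grip_width: 0.0534
```

Run:
```python
from lid import *
W=optics.get_image('wrist');cv2.imwrite('pics/w8.png',W['color'])
S=optics.get_image('scene');cv2.imwrite('pics/s8.png',cv2.resize(S['color'][60:420,300:640],None,fx=1.6,fy=1.6))
p,R=st()
```

```text
t 11.38 p [0.5294 0.1631 0.2031] box [-0.0332 -0.0712  0.2031] phi 16.2 yawz -20.3 ft [-4.88  1.76 -2.78] w 0.0537 q [  8.3  19.7  86.9  -8.9  59.4 -57.9]
 grasp box [-0.0345 -0.0709  0.2079] corner box [-0.0226 -0.0737  0.2052]
```

View pics/w8.png

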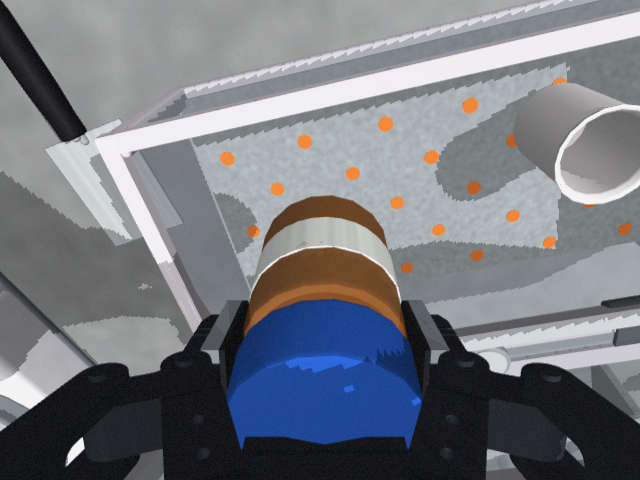

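View pics/s8.png

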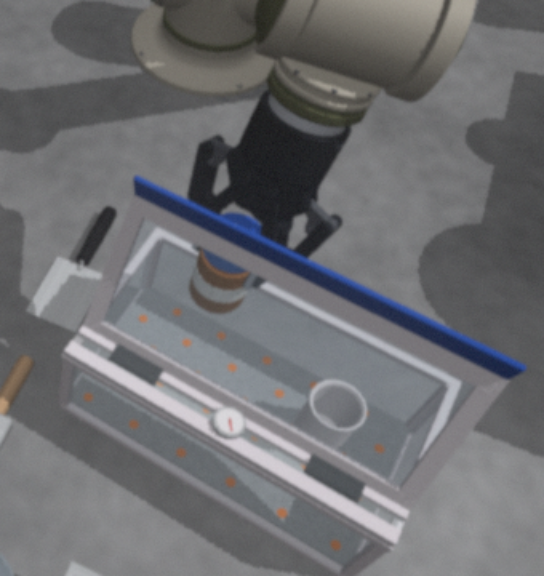

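The jar is clear of the plate, the lid rests on the hand, and the beaker still stands at crop (338,405). Withdrawing to the front.

Emit:
{"api": "play_rows", "payload": {"commands": [{"grip": 1.0, "x": 0.02, "y": -0.005, "z": -0.008, "rx": 0.0, "ry": 0.0, "rz": 0.0}, {"grip": 1.0, "x": 0.032, "y": -0.007, "z": -0.012, "rx": 0.0, "ry": 0.0, "rz": 0.0}, {"grip": 1.0, "x": 0.035, "y": -0.008, "z": -0.012, "rx": 0.0, "ry": 0.0, "rz": 0.0}, {"grip": 1.0, "x": 0.035, "y": -0.007, "z": -0.012, "rx": 0.0, "ry": 0.0, "rz": 0.0}, {"grip": 1.0, "x": 0.035, "y": -0.008, "z": -0.012, "rx": 0.0, "ry": 0.0, "rz": 0.0}, {"grip": 1.0, "x": 0.028, "y": -0.008, "z": -0.01, "rx": 0.0, "ry": 0.0, "rz": 0.0}, {"grip": 1.0, "x": 0.012, "y": 0, "z": 0, "rx": 0.0, "ry": 0.0, "rz": 0.0}]}}

```text
time_s: 12.25
position: [0.319, 0.1948, 0.2108]
tool_rot: [[-0.901, 0.346, 0.261], [0.332, 0.938, -0.096], [-0.278, 0.0, -0.961]]
ft_force: [1.5, -0.5, -2.3]
grip_width: 0.0536
```

Run:
```python
from lid import *
W=optics.get_image('wrist');cv2.imwrite('pics/w9.png',W['color'])
S=optics.get_image('scene');cv2.imwrite('pics/s9.png',S['color'])
p,R=st()
a=np.array([.37,.03,.22]);b=np.array([.658,-.228,.2])
w=[(a,R,5),(b,R,10)]
e=rows(w,G=1)
```

```text
t 12.35 p [0.3194 0.1949 0.2102] box [-0.2455 -0.0667  0.2102] phi 16.1 yawz -20.4 ft [ 0.99 -0.19 -1.93] w 0.0533 q [ 20.    2.7 108.4 -12.3  57.1 -44.1]
 grasp box [-0.2469 -0.0664  0.215 ] corner box [-0.2349 -0.0691  0.2123]
[{"grip": 1.0, "x": -0.021, "y": -0.027, "z": 0.004, "rx": 0.0, "ry": 0.0, "rz": 0.0}, {"grip": 1.0, "x": -0.02, "y": -0.028, "z": 0.004, "rx": 0.0, "ry": 0.0, "rz": 0.0}, {"grip": 1.0, "x": -0.021, "y": -0.027, "z": 0.004, "rx": 0.0, "ry": 0.0, "rz": 0.0}, {"grip": 1.0, "x": -0.02, "y": -0.028, "z": 0.004, "rx": 0.0, "ry": 0.0, "rz": 0.0}, {"grip": 1.0, "x": -0.021, "y": -0.027, "z": 0.004, "rx": 0.0, "ry": 0.0, "rz": 0.0}, {"grip": 1.0, "x": -0.034, "y": -0.014, "z": 0.012, "rx": 0.0, "ry": 0.0, "rz": 0.0}, {"grip": 1.0, "x": -0.034, "y": -0.015, "z": 0.012, "rx": 0.0, "ry": 0.0, "rz": 0.0}, {"grip": 1.0, "x": -0.034, "y": -0.014, "z": 0.012, "rx": 0.0, "ry": 0.0, "rz": 0.0}, {"grip": 1.0, "x": -0.034, "y": -0.014, "z": 0.011, "rx": 0.0, "ry": 0.0, "rz": 0.0}, {"grip": 1.0, "x": -0.034, "y": -0.014, "z": 0.012, "rx": 0.0, "ry": 0.0, "rz": 0.0}, {"grip": 1.0, "x": -0.034, "y": -0.015, "z": 0.012, "rx": 0.0, "ry": 0.0, "rz": 0.0}, {"grip": 1.0, "x": -0.034, "y": -0.014, "z": 0.012, "rx": 0.0, "ry": 0.0, "rz": 0.0}]
[{"grip": 1.0, "x": -0.034, "y": -0.014, "z": 0.012, "rx": 0.0, "ry": 0.0, "rz": 0.0}, {"grip": 1.0, "x": -0.034, "y": -0.015, "z": 0.012, "rx": 0.0, "ry": 0.0, "rz": 0.0}, {"grip": 1.0, "x": -0.034, "y": -0.014, "z": 0.012, "rx": 0.0, "ry": 0.0, "rz": 0.0}]
end [ 0.6583 -0.2282  0.1996] box [ 0.145  -0.4427  0.1996]
```

View pics/s9.png

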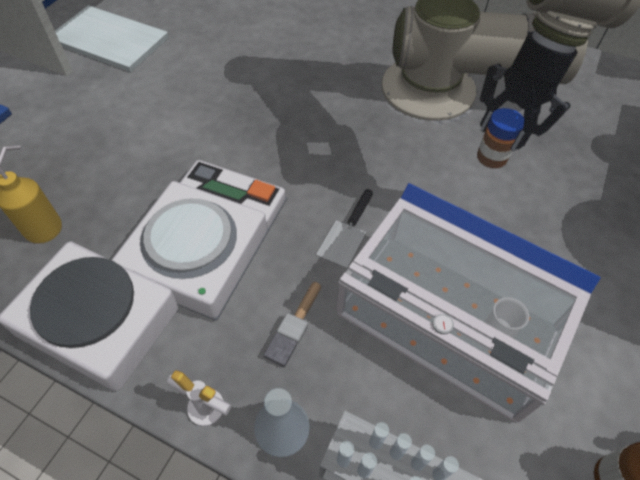

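View pics/w9.png

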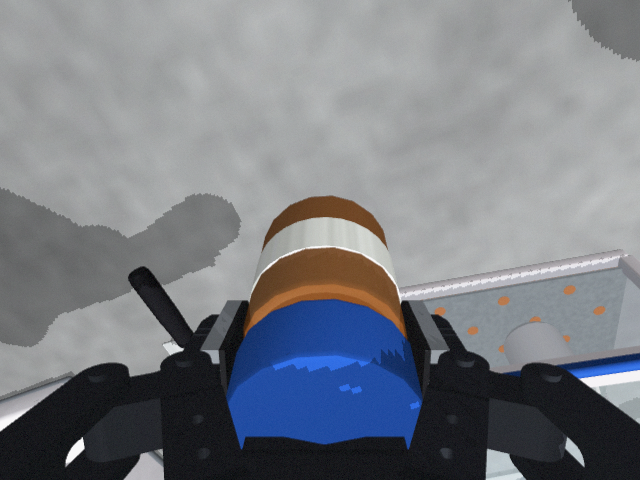

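The lid has shut itself, the beaker stands at (511,313), and the jar is firmly held. Carrying it to the pan.

Emit:
{"api": "play_rows", "payload": {"commands": [{"grip": 1.0, "x": -0.021, "y": -0.027, "z": 0.004, "rx": 0.0, "ry": 0.0, "rz": 0.0}, {"grip": 1.0, "x": -0.02, "y": -0.028, "z": 0.004, "rx": 0.0, "ry": 0.0, "rz": 0.0}, {"grip": 1.0, "x": -0.021, "y": -0.027, "z": 0.004, "rx": 0.0, "ry": 0.0, "rz": 0.0}, {"grip": 1.0, "x": -0.02, "y": -0.028, "z": 0.004, "rx": 0.0, "ry": 0.0, "rz": 0.0}, {"grip": 1.0, "x": -0.021, "y": -0.027, "z": 0.004, "rx": 0.0, "ry": 0.0, "rz": 0.0}, {"grip": 1.0, "x": -0.034, "y": -0.014, "z": 0.012, "rx": 0.0, "ry": 0.0, "rz": 0.0}, {"grip": 1.0, "x": -0.034, "y": -0.015, "z": 0.012, "rx": 0.0, "ry": 0.0, "rz": 0.0}, {"grip": 1.0, "x": -0.034, "y": -0.014, "z": 0.012, "rx": 0.0, "ry": 0.0, "rz": 0.0}, {"grip": 1.0, "x": -0.034, "y": -0.014, "z": 0.011, "rx": 0.0, "ry": 0.0, "rz": 0.0}, {"grip": 1.0, "x": -0.034, "y": -0.014, "z": 0.012, "rx": 0.0, "ry": 0.0, "rz": 0.0}, {"grip": 1.0, "x": -0.034, "y": -0.015, "z": 0.012, "rx": 0.0, "ry": 0.0, "rz": 0.0}, {"grip": 1.0, "x": -0.034, "y": -0.014, "z": 0.012, "rx": 0.0, "ry": 0.0, "rz": 0.0}]}}

```text
time_s: 13.85
position: [0.5733, -0.1534, 0.2051]
tool_rot: [[-0.901, 0.347, 0.259], [0.333, 0.938, -0.098], [-0.277, -0.002, -0.961]]
ft_force: [-0.4, 0.3, -2.4]
grip_width: 0.0532
```

Emit:
{"api": "play_rows", "payload": {"commands": [{"grip": 1.0, "x": -0.034, "y": -0.014, "z": 0.012, "rx": 0.0, "ry": 0.0, "rz": 0.0}, {"grip": 1.0, "x": -0.034, "y": -0.015, "z": 0.012, "rx": 0.0, "ry": 0.0, "rz": 0.0}, {"grip": 1.0, "x": -0.025, "y": -0.01, "z": 0.009, "rx": 0.0, "ry": 0.0, "rz": 0.0}, {"grip": 1.0, "x": -0.009, "y": -0.004, "z": 0.003, "rx": 0.0, "ry": 0.0, "rz": 0.0}, {"grip": 1.0, "x": 0, "y": 0, "z": 0, "rx": 0.0, "ry": 0.0, "rz": 0.0}, {"grip": 1.0, "x": 0, "y": 0, "z": 0, "rx": 0.0, "ry": 0.0, "rz": 0.0}]}}

```text
time_s: 14.6
position: [0.6577, -0.2284, 0.1995]
tool_rot: [[-0.902, 0.346, 0.258], [0.332, 0.938, -0.097], [-0.276, -0.002, -0.961]]
ft_force: [-0.7, 0.6, -1.5]
grip_width: 0.0534
```

Run:
```python
from lid import *
p,R=st()
T=optics.get_image('top');cv2.imwrite('pics/t10.png',cv2.resize(T['color'][130:310,340:520],None,fx=3.2,fy=3.2))
S=optics.get_image('scene');cv2.imwrite('pics/s10.png',cv2.resize(S['color'][100:360,60:340],None,fx=2.2,fy=2.2))
W=optics.get_image('wrist');cv2.imwrite('pics/w10.png',W['color'])
# jar center in tool at grasp
R0=np.array([[-0.902,0.346,0.259],[0.332,0.938,-0.097],[-0.276,-0.002,-0.961]]);p0=np.array([.5286,.163,.0761])
off=R0.T@(b2w(-.0348,-.0715,.02)-p0); print('jar bottom now',p+R@off)
for z in (.155,.15): print(np.round(R.T@(np.array([.658,-.228,z])-(p+R@off)+np.array([0,0,(R@off)[2]])) ,4))
print(np.round(R.T@np.array([.658,-.2275,.092])-R.T@(p+R@off),4))
```

```text
t 14.6 p [ 0.6577 -0.2284  0.1995] box [ 0.1444 -0.443   0.1995] phi 16.0 yawz -20.6 ft [-0.68  0.58 -1.48] w 0.0534 q [ -29.8   32.1   66.1    2.8   66.1 -100.3]
 grasp box [ 0.1431 -0.4426  0.2043] corner box [ 0.155  -0.4454  0.2016]
jar bottom now [ 0.65685011 -0.22827861  0.14338645]
[0.0113 0.0007 0.043 ]
[0.0127 0.0007 0.0478]
[0.0134 0.0012 0.0496]
```

View pics/s10.png

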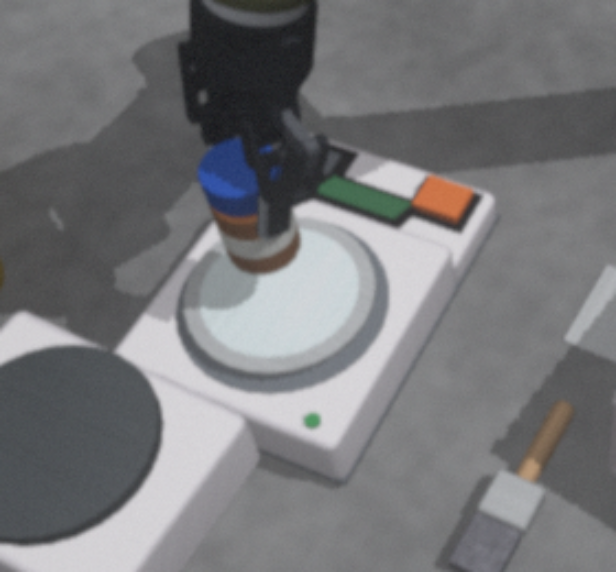

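View pics/w10.png

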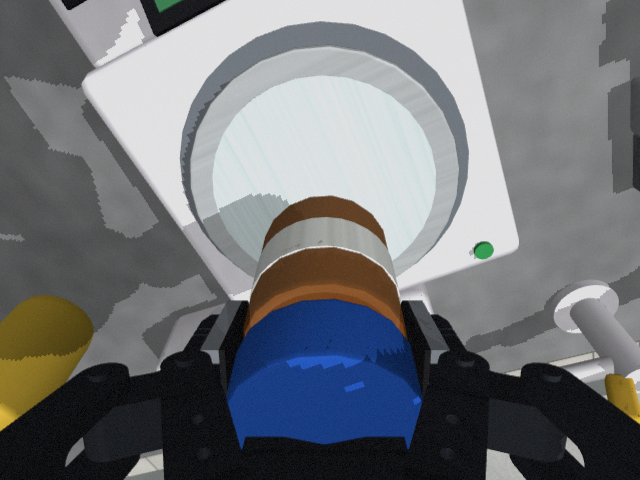

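Run:
```python
from lid import *
W=optics.get_image('wrist')
def circ(pts,z=.086):
    P=np.array([ray(W,u,v,z)[:2] for u,v in pts]); A=np.c_[2*P,np.ones(len(P))]; s=np.linalg.lstsq(A,(P**2).sum(1),rcond=None)[0]; return s[:2],np.sqrt(s[2]+s[:2]@s[:2])
print('ring',circ([(191,165),(459,165),(325,46),(230,85),(420,85),(205,215)]))
print('inner',circ([(213,180),(436,180),(325,76),(245,110),(405,110),(228,225),(420,225)]))
```

```text
ring (array([ 0.65543979, -0.22719459]), np.float64(0.07273919445464194))
inner (array([ 0.65652385, -0.22835509]), np.float64(0.06078136172251963))
```

The pan centre from the wrist view is (0.656,-0.228), and the jar is right above it. Lowering straight down.

Emit:
{"api": "play_rows", "payload": {"commands": [{"grip": 1.0, "x": 0.004, "y": 0, "z": 0.015, "rx": 0.0, "ry": 0.0, "rz": 0.0}, {"grip": 1.0, "x": 0.005, "y": 0, "z": 0.016, "rx": 0.0, "ry": 0.0, "rz": 0.0}, {"grip": 1.0, "x": 0.003, "y": 0, "z": 0.011, "rx": 0.0, "ry": 0.0, "rz": 0.0}, {"grip": 1.0, "x": 0.002, "y": 0, "z": 0.006, "rx": 0.0, "ry": 0.0, "rz": 0.0}, {"grip": 1.0, "x": 0, "y": 0, "z": 0.002, "rx": 0.0, "ry": 0.0, "rz": 0.0}, {"grip": 1.0, "x": 0, "y": 0, "z": 0, "rx": 0.0, "ry": 0.0, "rz": 0.0}]}}

```text
time_s: 15.55
position: [0.6585, -0.2291, 0.1478]
tool_rot: [[-0.902, 0.346, 0.259], [0.332, 0.938, -0.097], [-0.277, -0.002, -0.961]]
ft_force: [0.8, -0.0, -2.5]
grip_width: 0.0536
```

Run:
```python
from lid import *
p,R=st(); off=np.array([.1993-.1434]); print('jar bottom z',p[2]-.0561)
```

```text
t 15.55 p [ 0.6585 -0.2291  0.1478] box [ 0.1454 -0.4436  0.1478] phi 16.1 yawz -20.6 ft [ 0.8  -0.04 -2.46] w 0.0536 q [ -29.8   34.8   70.1    2.9   59.3 -100.7]
 grasp box [ 0.144  -0.4433  0.1526] corner box [ 0.156  -0.446   0.1499]
jar bottom z 0.0917012099295028
```

Emit:
{"api": "play_rows", "payload": {"commands": [{"grip": 1.0, "x": 0.001, "y": 0, "z": 0.0015, "rx": 0.0, "ry": 0.0, "rz": 0.0}, {"grip": 1.0, "x": 0, "y": 0, "z": 0.0015, "rx": 0.0, "ry": 0.0, "rz": 0.0}, {"grip": 1.0, "x": 0.0005, "y": 0, "z": 0.001, "rx": 0.0, "ry": 0.0, "rz": 0.0}, {"grip": 1.0, "x": 0, "y": 0, "z": 0, "rx": 0.0, "ry": 0.0, "rz": 0.0}]}}

```text
time_s: 16.05
position: [0.658, -0.2289, 0.1432]
tool_rot: [[-0.902, 0.346, 0.258], [0.332, 0.938, -0.097], [-0.276, -0.002, -0.961]]
ft_force: [-0.7, 1.0, -1.6]
grip_width: 0.0534
```

Emit:
{"api": "play_rows", "payload": {"commands": [{"grip": 1.0, "x": 0, "y": 0, "z": 0.0005, "rx": 0.0, "ry": 0.0, "rz": 0.0}, {"grip": 1.0, "x": 0.0005, "y": 0, "z": 0.0005, "rx": 0.0, "ry": 0.0, "rz": 0.0}, {"grip": 1.0, "x": 0, "y": 0, "z": 0, "rx": 0.0, "ry": 0.0, "rz": 0.0}]}}

```text
time_s: 16.42
position: [0.6579, -0.2289, 0.1422]
tool_rot: [[-0.902, 0.346, 0.259], [0.332, 0.938, -0.097], [-0.276, -0.002, -0.961]]
ft_force: [0.5, -0.2, -1.3]
grip_width: 0.0536
```

Emit:
{"api": "play_rows", "payload": {"commands": [{"grip": 1.0, "x": 0, "y": 0, "z": 0.0005, "rx": 0.0, "ry": 0.0, "rz": 0.0}, {"grip": 1.0, "x": 0, "y": 0, "z": 0.0005, "rx": 0.0, "ry": 0.0, "rz": 0.0}, {"grip": 1.0, "x": 0, "y": 0, "z": 0, "rx": 0.0, "ry": 0.0, "rz": 0.0}]}}

```text
time_s: 16.8
position: [0.6581, -0.229, 0.1422]
tool_rot: [[-0.902, 0.346, 0.259], [0.332, 0.938, -0.098], [-0.277, -0.002, -0.961]]
ft_force: [-4.4, 1.5, 5.1]
grip_width: 0.0531
```

Run:
```python
from lid import *
for i in range(3):
    W=optics.get_image('wrist'); p,R=st()
cv2.imwrite('pics/w11.png',W['color'])
S=optics.get_image('scene');cv2.imwrite('pics/s11.png',cv2.resize(S['color'][120:300,90:290],None,fx=3.2,fy=3.2))
```

```text
t 16.85 p [ 0.6581 -0.2289  0.1422] box [ 0.1449 -0.4435  0.1422] phi 16.1 yawz -20.6 ft [-4.35  1.85  6.16] w 0.0531 q [ -29.8   35.    70.6    3.    58.5 -100.7]
 grasp box [ 0.1436 -0.4431  0.147 ] corner box [ 0.1555 -0.4459  0.1442]
t 16.9 p [ 0.6581 -0.2289  0.1422] box [ 0.1449 -0.4435  0.1422] phi 16.1 yawz -20.6 ft [-3.78  1.97  5.14] w 0.0534 q [ -29.8   35.    70.6    3.    58.5 -100.7]
 grasp box [ 0.1436 -0.4431  0.147 ] corner box [ 0.1555 -0.4459  0.1442]
t 16.95 p [ 0.6581 -0.2289  0.1421] box [ 0.1449 -0.4435  0.1421] phi 16.1 yawz -20.6 ft [-4.65  1.67  5.6 ] w 0.0534 q [ -29.8   35.    70.6    3.    58.5 -100.7]
 grasp box [ 0.1436 -0.4431  0.1469] corner box [ 0.1555 -0.4459  0.1442]
```

View pics/s11.png

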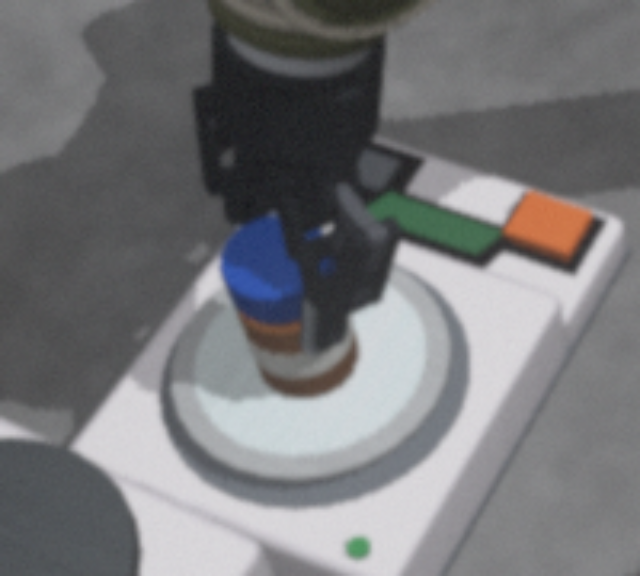

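The jar is standing on the pan (force flipped to +5 N upward). Releasing and retracting along the fingers.

Emit:
{"api": "play_rows", "payload": {"commands": [{"grip": 1, "x": -0.0003, "y": 0, "z": -0.0005, "rx": 0.0, "ry": 0.0, "rz": 0.0}, {"grip": -0.4, "x": 0, "y": 0, "z": 0, "rx": 0.0, "ry": 0.0, "rz": 0.0}, {"grip": -0.7, "x": 0, "y": 0, "z": 0, "rx": 0.0, "ry": 0.0, "rz": 0.0}, {"grip": -1, "x": 0, "y": 0, "z": 0, "rx": 0.0, "ry": 0.0, "rz": 0.0}, {"grip": -1, "x": 0, "y": 0, "z": 0, "rx": 0.0, "ry": 0.0, "rz": 0.0}, {"grip": -1, "x": 0, "y": 0, "z": 0, "rx": 0.0, "ry": 0.0, "rz": 0.0}]}}

```text
time_s: 17.75
position: [0.6583, -0.229, 0.1417]
tool_rot: [[-0.902, 0.346, 0.259], [0.332, 0.938, -0.097], [-0.276, -0.002, -0.961]]
ft_force: [0.9, 0.2, -0.9]
grip_width: 0.0854
```

Run:
```python
from lid import *
W=optics.get_image('wrist'); p,R=st()
cv2.imwrite('pics/w12.png',W['color'])
```

```text
t 17.8 p [ 0.6583 -0.229   0.1417] box [ 0.1451 -0.4435  0.1417] phi 16.0 yawz -20.6 ft [-0.12  0.21  0.47] w 0.0857 q [ -29.8   35.1   70.6    3.    58.5 -100.7]
 grasp box [ 0.1437 -0.4432  0.1465] corner box [ 0.1557 -0.446   0.1438]
```

View pics/w12.png

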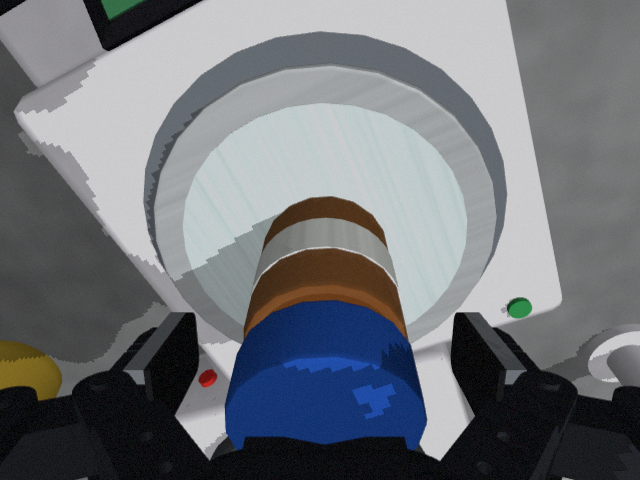

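Released, and the jar stands upright on the pan. Retract, then go to above the tare key with the fingers shut and vertical.

Run:
```python
from lid import *
s=env.observe();p,R=np.array(s['position']),np.array(s['tool_rot'])
a=p-.12*R[:,2]; R2=rot(0,np.radians(3.84)); b=np.array([.4965,-.1755,.14])
print(marg(ik(b,R2)),marg(ik(np.array([.4965,-.1755,.065]),R2)))
rows([(a,R,5)],start=(p,R)); rows([(b+[0,0,.06],R2,6),(b,R2,3)],start=(a,R),G=1)
```

```text
39.06001233300677 39.06001233300677
[{"grip": -1.0, "x": 0.0, "y": 0.0, "z": -0.024, "rx": 0.0, "ry": 0.0, "rz": 0.0}, {"grip": -1.0, "x": 0.0, "y": 0.0, "z": -0.024, "rx": 0.0, "ry": 0.0, "rz": 0.0}, {"grip": -1.0, "x": 0.0, "y": 0.0, "z": -0.024, "rx": 0.0, "ry": 0.0, "rz": 0.0}, {"grip": -1.0, "x": 0.0, "y": 0.0, "z": -0.024, "rx": 0.0, "ry": 0.0, "rz": 0.0}, {"grip": -1.0, "x": 0.0, "y": 0.0, "z": -0.024, "rx": 0.0, "ry": 0.0, "rz": 0.0}]
end [ 0.6272 -0.2174  0.2571] box [ 0.1128 -0.436   0.2571]
[{"grip": 1.0, "x": 0.025, "y": -0.001, "z": 0.003, "rx": -0.01, "ry": 0.05, "rz": -0.07}, {"grip": 1.0, "x": 0.024, "y": 0.001, "z": 0.004, "rx": -0.01, "ry": 0.04, "rz": -0.07}, {"grip": 1.0, "x": 0.024, "y": 0.002, "z": 0.005, "rx": -0.01, "ry": 0.05, "rz": -0.07}, {"grip": 1.0, "x": 0.024, "y": 0.004, "z": 0.006, "rx": -0.01, "ry": 0.04, "rz": -0.07}, {"grip": 1.0, "x": 0.023, "y": 0.006, "z": 0.007, "rx": -0.01, "ry": 0.05, "rz": -0.07}, {"grip": 1.0, "x": 0.022, "y": 0.007, "z": 0.009, "rx": -0.01, "ry": 0.05, "rz": -0.07}, {"grip": 1.0, "x": 0.0, "y": 0.0, "z": 0.02, "rx": 0.0, "ry": 0.0, "rz": 0.0}, {"grip": 1.0, "x": 0.0, "y": 0.0, "z": 0.02, "rx": 0.0, "ry": 0.0, "rz": 0.0}, {"grip": 1.0, "x": 0.0, "y": 0.0, "z": 0.02, "rx": 0.0, "ry": 0.0, "rz": 0.0}]
end [ 0.4963 -0.1752  0.1398] box [-0.0225 -0.411   0.1398]
```

Emit:
{"api": "play_rows", "payload": {"commands": [{"grip": -1.0, "x": 0.0, "y": 0.0, "z": -0.01, "rx": 0.0, "ry": 0.0, "rz": 0.0}, {"grip": -1.0, "x": 0.0, "y": 0.0, "z": -0.022, "rx": 0.0, "ry": 0.0, "rz": 0.0}, {"grip": -1.0, "x": 0.0, "y": 0.0, "z": -0.022, "rx": 0.0, "ry": 0.0, "rz": 0.0}, {"grip": -1.0, "x": 0.0, "y": 0.0, "z": -0.022, "rx": 0.0, "ry": 0.0, "rz": 0.0}, {"grip": -1.0, "x": 0.0, "y": 0.0, "z": -0.022, "rx": 0.0, "ry": 0.0, "rz": 0.0}, {"grip": -1.0, "x": 0.0, "y": 0.0, "z": -0.022, "rx": 0.0, "ry": 0.0, "rz": 0.0}]}}

```text
time_s: 18.55
position: [0.6269, -0.2172, 0.2586]
tool_rot: [[-0.902, 0.346, 0.259], [0.332, 0.938, -0.098], [-0.277, -0.002, -0.961]]
ft_force: [-0.4, -0.0, 0.1]
grip_width: 0.0855
```

Emit:
{"api": "play_rows", "payload": {"commands": [{"grip": 1.0, "x": 0.025, "y": -0.001, "z": 0.003, "rx": -0.01, "ry": 0.05, "rz": -0.07}, {"grip": 1.0, "x": 0.024, "y": 0.001, "z": 0.004, "rx": -0.01, "ry": 0.04, "rz": -0.07}, {"grip": 1.0, "x": 0.024, "y": 0.002, "z": 0.005, "rx": -0.01, "ry": 0.05, "rz": -0.07}, {"grip": 1.0, "x": 0.024, "y": 0.004, "z": 0.006, "rx": -0.01, "ry": 0.04, "rz": -0.07}, {"grip": 1.0, "x": 0.023, "y": 0.006, "z": 0.007, "rx": -0.01, "ry": 0.05, "rz": -0.07}, {"grip": 1.0, "x": 0.022, "y": 0.007, "z": 0.009, "rx": -0.01, "ry": 0.05, "rz": -0.07}, {"grip": 1.0, "x": 0.0, "y": 0.0, "z": 0.02, "rx": 0.0, "ry": 0.0, "rz": 0.0}, {"grip": 1.0, "x": 0.0, "y": 0.0, "z": 0.02, "rx": 0.0, "ry": 0.0, "rz": 0.0}, {"grip": 1.0, "x": 0.0, "y": 0.0, "z": 0.0, "rx": 0.0, "ry": 0.0, "rz": 0.0}, {"grip": 1.0, "x": 0.0, "y": 0.0, "z": 0.0, "rx": 0.0, "ry": 0.0, "rz": 0.0}]}}

```text
time_s: 19.8
position: [0.4967, -0.1753, 0.161]
tool_rot: [[-0.998, -0.069, -0.003], [-0.069, 0.998, -0.002], [0.003, -0.001, -1.0]]
ft_force: [0.1, 0.4, 0.9]
grip_width: 0.0003
```

Run:
```python
from lid import *
W=optics.get_image('wrist'); p,R=st()
print(np.degrees(Rt.from_matrix(R.T@rot(0,np.radians(3.84))).as_rotvec()))
cv2.imwrite('pics/w13.png',W['color'])
S=optics.get_image('scene');cv2.imwrite('pics/s13.png',cv2.resize(S['color'][100:320,80:320],None,fx=2.6,fy=2.6))
m=seg(W,(5,150,100),(18,255,255)); n,l,s,ce=cv2.connectedComponentsWithStats(m);i=1+np.argmax(s[1:,4]);print(s[i],ce[i],ray(W,*ce[i],.055))
z=W['range_z'][l==i];f,cx,cy=K(W);M=W['cam_to_world'];ys,xs=np.where(l==i);c=np.stack([(xs-cx)/f*z,(ys-cy)/f*z,z],1);P=c@M[:3,:3].T+M[:3,3];print(np.percentile(P,[2,50,98],axis=0))
for c in('scene','top','wrist'):
    optics.get_image(c)
    print(c,[(np.round(d['point'],4),round(d['conf'],2)) for d in finder.boxes_of(c,'tare_top')][:2],[(np.round(d['point'],4),round(d['conf'],2)) for d in finder.boxes_of(c,'jar_center')][:2])
```

```text
t 19.85 p [ 0.4968 -0.1753  0.161 ] box [-0.0219 -0.4111  0.161 ] phi 0.2 yawz -148.7 ft [-0.06 -0.48  0.08] w 0.0002 q [ -32.2   24.1   85.8   -0.2   70.3 -126.1]
 grasp box [-0.0219 -0.4111  0.166 ] corner box [-0.0112 -0.4089  0.16  ]
[-0.09516011 -0.18384156  0.13119352]
[ 284  214   78   63 4783] [322.69496132 245.03616977] [ 0.4941199  -0.17687623  0.055     ]
[[ 0.47673347 -0.19769188  0.05249087]
 [ 0.49349168 -0.17704237  0.05643335]
 [ 0.51195006 -0.15598371  0.05791775]]
scene [(array([ 0.4987, -0.1699,  0.0554]), 0.93)] [(array([ 0.6682, -0.2167,  0.1606]), 0.81)]
top [] [(array([ 0.652 , -0.2226,  0.176 ]), 0.78)]
wrist [(array([ 0.4945, -0.1762,  0.054 ]), 0.58)] []
```

View pics/w13.png

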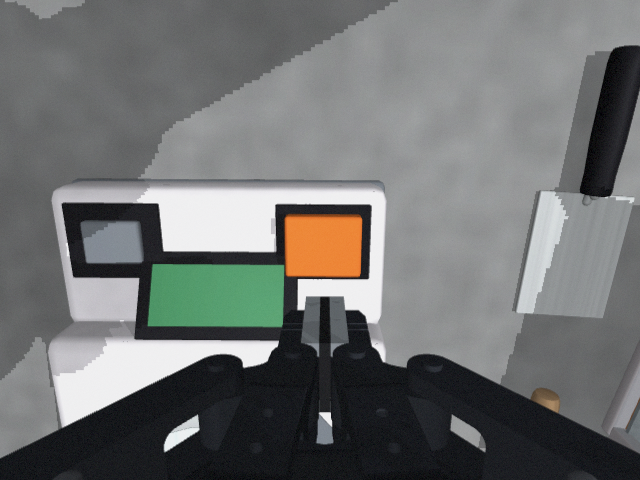

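View pics/s13.png

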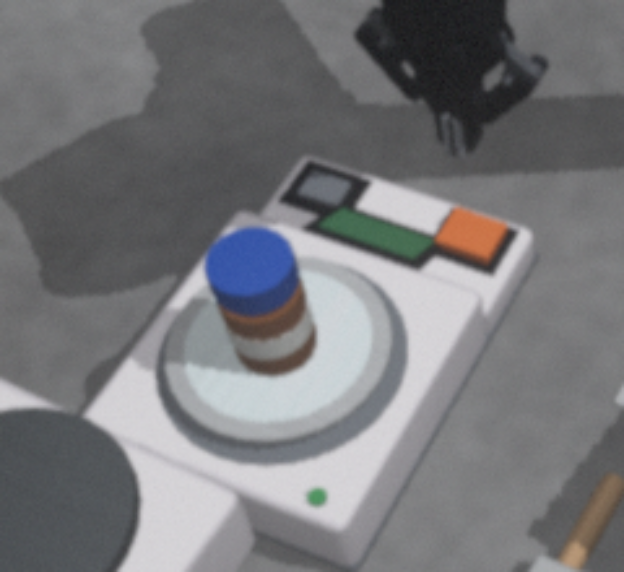

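The jar is upright in the middle of the pan, at scene crop (262,300). The key centre is about (0.494,-0.177,0.056). Descending onto it.

Emit:
{"api": "play_rows", "payload": {"commands": [{"grip": 1.0, "x": 0.0025, "y": -0.0015, "z": 0.02, "rx": 0.0, "ry": 0.0, "rz": 0.0}, {"grip": 1.0, "x": 0, "y": 0, "z": 0.03, "rx": 0.0, "ry": 0.0, "rz": 0.0}, {"grip": 1.0, "x": 0, "y": 0, "z": 0.02, "rx": 0.0, "ry": 0.0, "rz": 0.0}, {"grip": 1.0, "x": 0, "y": 0, "z": 0.01, "rx": 0.0, "ry": 0.0, "rz": 0.0}, {"grip": 1.0, "x": 0, "y": 0, "z": 0.003, "rx": 0.0, "ry": 0.0, "rz": 0.0}, {"grip": 1.0, "x": 0, "y": 0, "z": 0.0, "rx": 0.0, "ry": 0.0, "rz": 0.0}]}}

```text
time_s: 21.1
position: [0.4939, -0.177, 0.0774]
tool_rot: [[-0.998, -0.069, -0.004], [-0.069, 0.998, -0.001], [0.004, -0.001, -1.0]]
ft_force: [-0.4, 0.0, 1.0]
grip_width: -0.0
```

Emit:
{"api": "play_rows", "payload": {"commands": [{"grip": 1.0, "x": 0, "y": 0, "z": 0.002, "rx": 0.0, "ry": 0.0, "rz": 0.0}, {"grip": 1.0, "x": 0, "y": 0, "z": 0.002, "rx": 0.0, "ry": 0.0, "rz": 0.0}, {"grip": 1.0, "x": 0, "y": 0, "z": 0.002, "rx": 0.0, "ry": 0.0, "rz": 0.0}, {"grip": 1.0, "x": 0, "y": 0, "z": 0.001, "rx": 0.0, "ry": 0.0, "rz": 0.0}]}}

```text
time_s: 21.6
position: [0.4936, -0.1769, 0.0699]
tool_rot: [[-0.998, -0.069, -0.005], [-0.069, 0.998, -0.001], [0.005, -0.001, -1.0]]
ft_force: [-0.8, 0.8, 1.6]
grip_width: 0.0001
```

Run:
```python
from lid import *
for i in range(3): optics.get_image('scene'); p,R=st(); print('tip z',p[2]-.014)
```

```text
t 21.65 p [ 0.4936 -0.1769  0.0698] box [-0.0249 -0.4131  0.0698] phi 0.3 yawz -169.1 ft [-0.5  -1.04  1.12] w -0.0004 q [ -32.6   30.8   92.4   -0.2   57.  -126.4]
 grasp box [-0.0249 -0.4131  0.0748] corner box [-0.0141 -0.4109  0.0688]
tip z 0.055808960423404
t 21.7 p [ 0.4936 -0.1769  0.0699] box [-0.0249 -0.413   0.0699] phi 0.3 yawz -169.3 ft [0.29 0.15 0.83] w 0.0003 q [ -32.6   30.8   92.4   -0.2   57.  -126.4]
 grasp box [-0.0249 -0.413   0.0749] corner box [-0.0142 -0.4109  0.0688]
tip z 0.05589942584914946
t 21.75 p [ 0.4936 -0.1769  0.07  ] box [-0.0249 -0.413   0.07  ] phi 0.3 yawz -168.6 ft [-0.55 -0.57  2.09] w 0.0002 q [ -32.6   30.8   92.4   -0.2   57.  -126.4]
 grasp box [-0.0249 -0.413   0.075 ] corner box [-0.0141 -0.4109  0.0689]
tip z 0.05595330423871106
```

Just at the key top. Pressing in small steps.

Emit:
{"api": "play_rows", "payload": {"commands": [{"grip": 1.0, "x": 0, "y": 0, "z": 0.0015, "rx": 0.0, "ry": 0.0, "rz": 0.0}, {"grip": 1.0, "x": 0, "y": 0, "z": 0.0015, "rx": 0.0, "ry": 0.0, "rz": 0.0}, {"grip": 1.0, "x": 0, "y": 0, "z": 0.001, "rx": 0.0, "ry": 0.0, "rz": 0.0}, {"grip": 1.0, "x": 0, "y": 0, "z": 0, "rx": 0.0, "ry": 0.0, "rz": 0.0}]}}

```text
time_s: 22.25
position: [0.4936, -0.1769, 0.0659]
tool_rot: [[-0.998, -0.069, -0.005], [-0.069, 0.998, -0.001], [0.005, -0.001, -1.0]]
ft_force: [-0.4, 0.2, 3.8]
grip_width: 0.0002
```

Emit:
{"api": "play_rows", "payload": {"commands": [{"grip": 1.0, "x": 0, "y": 0, "z": 0.001, "rx": 0.0, "ry": 0.0, "rz": 0.0}, {"grip": 1.0, "x": 0, "y": 0, "z": 0, "rx": 0.0, "ry": 0.0, "rz": 0.0}]}}

```text
time_s: 22.5
position: [0.4936, -0.1769, 0.0655]
tool_rot: [[-0.998, -0.069, -0.004], [-0.069, 0.998, -0.001], [0.004, -0.001, -1.0]]
ft_force: [-1.1, 1.2, 10.3]
grip_width: -0.0001
```

Emit:
{"api": "play_rows", "payload": {"commands": [{"grip": 1.0, "x": 0, "y": 0, "z": 0.001, "rx": 0.0, "ry": 0.0, "rz": 0.0}, {"grip": 1.0, "x": 0, "y": 0, "z": 0, "rx": 0.0, "ry": 0.0, "rz": 0.0}]}}

```text
time_s: 22.75
position: [0.4937, -0.1769, 0.0653]
tool_rot: [[-0.998, -0.069, -0.004], [-0.069, 0.998, -0.002], [0.004, -0.001, -1.0]]
ft_force: [-5.2, 2.7, 18.5]
grip_width: -0.0002
```

The key is at its end stop: the force rises to 18 N while the position stalls about 5 mm below first contact. Releasing and clearing.

Emit:
{"api": "play_rows", "payload": {"commands": [{"grip": 1.0, "x": 0, "y": 0, "z": -0.003, "rx": 0.0, "ry": 0.0, "rz": 0.0}, {"grip": 1.0, "x": 0, "y": 0, "z": -0.006, "rx": 0.0, "ry": 0.0, "rz": 0.0}, {"grip": 1.0, "x": 0, "y": 0, "z": -0.02, "rx": 0.0, "ry": 0.0, "rz": 0.0}, {"grip": 1.0, "x": 0.02, "y": 0, "z": -0.03, "rx": 0.0, "ry": 0.0, "rz": 0.0}, {"grip": 1.0, "x": 0.03, "y": 0, "z": -0.03, "rx": 0.0, "ry": 0.0, "rz": 0.0}, {"grip": 1.0, "x": 0.03, "y": 0, "z": -0.03, "rx": 0.0, "ry": 0.0, "rz": 0.0}, {"grip": 1.0, "x": 0.02, "y": 0, "z": -0.02, "rx": 0.0, "ry": 0.0, "rz": 0.0}, {"grip": 1.0, "x": 0, "y": 0, "z": 0, "rx": 0.0, "ry": 0.0, "rz": 0.0}, {"grip": 1.0, "x": 0, "y": 0, "z": 0, "rx": 0.0, "ry": 0.0, "rz": 0.0}]}}

```text
time_s: 23.88
position: [0.3947, -0.1836, 0.2026]
tool_rot: [[-0.998, -0.069, -0.005], [-0.069, 0.998, -0.0], [0.005, 0.0, -1.0]]
ft_force: [0.5, 0.1, 0.0]
grip_width: 0.0003
```

Run:
```python
from lid import *
S=optics.get_image('scene');cv2.imwrite('pics/s14.png',S['color'])
T=optics.get_image('top');cv2.imwrite('pics/t14.png',T['color']);p,R=st()
m=seg(T,(105,120,40),(125,255,255));n,l,s,ce=cv2.connectedComponentsWithStats(m)
for i in range(1,n):
    if s[i,4]>60: print(s[i],ce[i],ray(T,*ce[i],.176))
m=seg(T,(5,150,100),(18,255,255));n,l,s,ce=cv2.connectedComponentsWithStats(m)
for i in range(1,n):
    if s[i,4]>60: print('or',s[i],ce[i],ray(T,*ce[i],.056))
optics.get_image('scene');print([(np.round(d['point'],4),round(d['conf'],2)) for d in finder.boxes_of('scene','tare_top')][:2],[(np.round(d['point'],4),round(d['conf'],2)) for d in finder.boxes_of('scene','jar_center')][:2])
```

```text
t 23.98 p [ 0.3948 -0.1835  0.2024] box [-0.1221 -0.4323  0.2024] phi 0.3 yawz 176.6 ft [ 0.41  0.28 -0.39] w -0.0003 q [ -40.5   12.9   95.4   -0.2   72.  -134.4]
 grasp box [-0.122  -0.4323  0.2074] corner box [-0.1113 -0.4301  0.2013]
[417 180  27  27 548] [429.95620438 192.91058394] [ 0.65682131 -0.22777548  0.176     ]
[ 129  267  154   34 1745] [206.12091691 283.25501433] [0.46139463 0.23248212 0.176     ]
or [387 264  21  17 303] [397.2310231  271.96369637] [ 0.49519487 -0.17703651  0.056     ]
[] [(array([ 0.6691, -0.2167,  0.1629]), 0.67)]
```

View pics/s14.png

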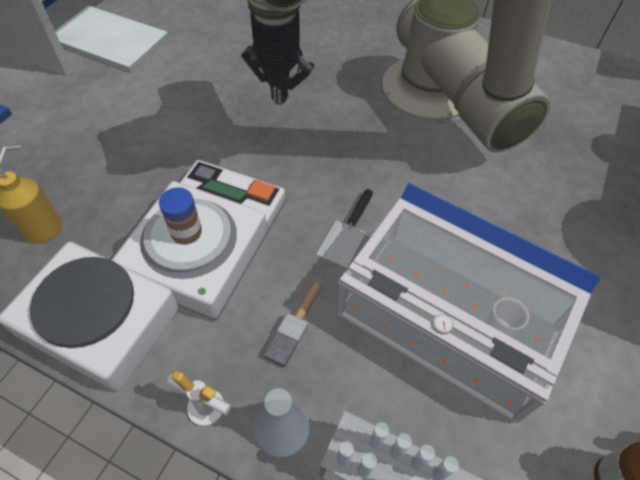

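View pics/t14.png

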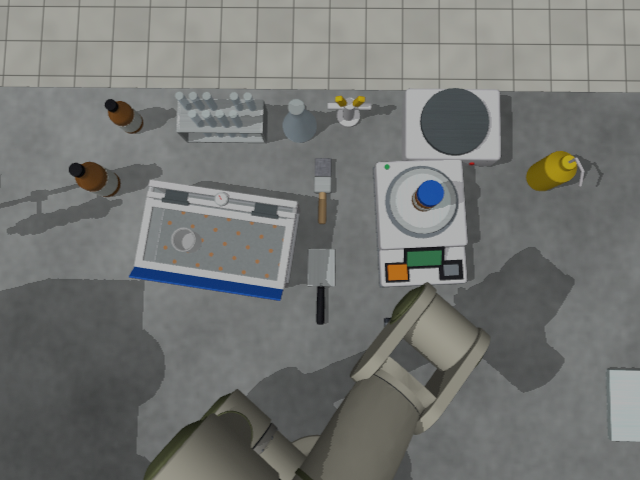

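The final views show the jar upright at pan centre, at (0.657,-0.228) with the cap at top (430,193). The lid is shut with its lip in exactly its starting pixels, the beaker stands at (183,240), and the rest of the bench looks unchanged. Handing in.

Run:
```python
from rig import order
print(order.close_job())
```

```text
the job is handed in; nothing more can be done
None
```

The job is done and handed in at about 24 s of the 72 s allowed. The jar is on the balance pan and the tare key has been pressed and released.

- **Lid:** I lifted it from below by the lip with an open fingertip. It then rested on the back of the hand while I reached in. The force stayed under about 8 N in every reading, and the lid shut itself as I withdrew. In the last top view the lip is back in its starting pixels.
- **Jar:** I gripped it at 50 N, set it on the pan with about 6 N of contact force and let go. The final images show it upright at (0.657, -0.228), within about 2 mm of the pan centre I measured at (0.656, -0.228).
- **Tare key:** I pressed it to its end stop, about 5 mm down. The force rose to 18 N there, more than the 4.2 N the key itself needs, then I let go. I did not read the key's return directly, but it looks as it did before in the final top view.
- **Rest of the bench:** The beaker stands in its place and nothing else looks moved. The arm ended clear of everything, with the wrist force near zero.

**Failed or disagreeing checks:**
- My first approach ran joint 4 almost to its range limit (-81.42 against -81.47), so I replanned with a steeper hand.
- In the last scene picture, the network did not find the tare key. It put the jar about 16 mm off my measurement, which may be because it reports the visible surface and not the axis. I relied on my measurement from the cap in the top view.

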